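Ratchet down the lamp-lens display tray and set out the glass lenses

TASK

Set up the glass lamp-lens display so the wind cannot shift it: slide the pocketed wooden tray fully home against the stop between the cheeks of the green screw clamp, then work the clamp's red ratchet handle to and fro until the rubber foot is wound hard down on the tray and the screw turns no further. After that set every lens upright in a pocket of its own, lowering it gently rather than dropping or pressing it; finish with the ratchet handle parked at the far end of its swing, clear of the tray, and leave the other goods and tools where they are.

Things in the scene. Friction and masses are not known exactly. Their poses are not given: they have to be found in the camera images.
- clamp: green screw clamp fixed to the table. Origin on the table, on its vertical screw axis; z up, x (about world +x) points along the parked handle, y away from the tray. A grey strap (underside 52 mm, top 66 mm up when raised) reaches along -y over the tray end; the ratchet head over the screw is 62 mm across, its top 107 mm up. With the tray home, the tray's origin is at x 0, y -0.138, axes parallel
- stop (a point): middle of the clamp's stop face, at table level, 35 mm from the screw axis; axes as the clamp's. The face lies across y, 14 mm high or more. Two cheeks, 14 mm high, run from it 17 mm along -y, then flare outward to 39 mm; their inner faces are at x -74 and +74 mm, 4 mm clear of the tray on each side
- handle (a joint): swing of the ratchet handle about the screw axis, rad, 0 to 1.5. At 0 it is parked, along the clamp's +x; it grows clockwise seen from above and at 1.5 points over the tray. Clockwise (growing) drives the screw, at 3 to 4 N on the grip; back again it slips freely (about 1 N). 18 teeth, one per 0.35 rad: up to 0.35 rad of a forward stroke is lost before the pawl bites. It stays where it is left
- screw (a joint): turn of the clamp screw, rad, 0 to 6.0, driven only by the ratchet. Strap and rubber foot go down 2.5 mm per rad; the foot touches the tray at about 4.0 rad, is then squashed (3.5 N per mm), and the screw meets a hard stop at 6.0. It does not run back by itself
- handle_grip (a point): middle of the handle's red grip (100 mm long, 24 mm wide, 20 mm high), 140 mm from the screw axis and 90 mm above the table; the point's own x points outward along the handle, z up
- foot: round rubber foot, 22 mm across, under the strap's end at the clamp's x 0, y -60 mm; its underside is 28 mm above the table when raised (10 mm above the tray). Its origin is not on it but on the screw axis, at table level when raised, and sinks with it
- tray: loose wooden display tray, 140 mm (its x) by 206 mm (its y) by 18 mm, 0.7 kg, lying flat on the table. Origin: centre of its underside; z up. Its +y end, with an aluminium wear plate, goes under the clamp's foot against the stop; a steel bar handle stands on its -y end. A heap of strung caps, 40 to 110 mm high, covers the table beyond world x 0.51, right of y -0.04
- tray_bar (a point): middle of the tray's bar handle: round steel bar 12 mm thick, 90 mm long along the tray's x, 50 mm above the table on two end posts; 95 mm from the tray's centre towards -y, 25 mm free to the nearest pocket, 18 mm tray top below it; drags most easily with this end lifted a few mm, as pressing down adds friction
- tray_end (a point): middle of the tray's +y end face, the one that meets the stop, 9 mm above the table
- pocket_0 (a point): centre of the floor of a round felt-lined pocket in the tray (48 mm across, 10 mm deep, bevelled rim), at x -40 mm, y +40 mm from the tray's centre, 8 mm above the tray's underside; fits any of the lenses
- pocket_1 (a point): the same for the pocket at x +40 mm, y +40 mm
- pocket_2 (a point): the same for the pocket at x 0 mm, y 0 mm
- pocket_3 (a point): the same for the pocket at x -40 mm, y -40 mm
- pocket_4 (a point): the same for the pocket at x +40 mm, y -40 mm
- lens_a_mid (a point): amber glass side-lamp lens: a small ribbed dome in a round chromed bezel, 44 mm across (straight-sided from 9 to 24 mm up, rounded in below to a flat foot 37 mm across), 43 mm tall, 0.1 kg, standing dome up; the point is on its axis, 22 mm above its foot, z up; may be absent
- lens_b_mid (a point): the same for a amber lens; may be absent
- lens_c_mid (a point): the same for a red lens; may be absent
- lens_d_mid (a point): the same for a red lens; may be absent
- lens_e_mid (a point): the same for a clear lens; may be absent
- pliers_red: red-handled pliers, 170 mm long, loose, to be left alone; origin at the centre of its underside
- oil_can: red oil can, 70 mm across, 150 mm tall, loose, to be left alone; origin at the centre of its underside
- bolt_tin: open grey tin, 60 mm across, 45 mm tall, loose, to be left alone; origin at the centre of its underside
- tape_measure: yellow tape measure, 76 mm, loose, to be left alone; origin at the centre of its underside
- chrome_cap_0: chromed wheel cap, 115 mm across, 69 mm tall, loose, to be left alone; origin at the centre of its underside
Things that resemble listed ones, but are neither listed nor needed, are in the scene too. What is shaped like the part that bears lens_c_mid but blue or turquoise is not meant.

How it is judged:
By the outcome, as a careful person would: the job done as asked, in the order asked, and still so for the second after the job is handed in, with the robot touching nothing.
Of lens_a, lens_b, lens_c, lens_d, lens_e only 3 to 5 are there at a start; the rules pass over those that are not, and their reading is None.
At some moment in a run one of lens_a, lens_b, lens_c, lens_d, lens_e may be knocked a few centimetres aside while the robot is not near it.
It also fails if it takes over 210 s, if anything falls off the work surface, if the arm or the gripper's body presses on something with over 40 N, if the wrist force passes 120 N, or if a joint passes its speed limit or range.

ROBOT

A 6-joint arm with a two-finger parallel gripper is mounted at the origin on a cart in front of the work surface, level with it; the furniture and walls round the work are solid. World frame = base frame: x ahead of the robot, y to its left, z up, the work surface at z = 0. Lengths are in mm, angles in degrees, forces in N, time in s.
With the tool pointing down it reaches from about 300 to 850 mm from the base axis. Payload 4.2 kg.
Tool frame: the origin (TCP) lies on the centre line of the jaws, within the pads' length; the fingertips stand 11 mm ahead of it and the grasp point (between the pads) lies 8 mm behind it; z points along the fingers, y is the line along which they close (so a half turn about z gives the same grasp; the last joint's range is limited). The gripper opens to 91 mm and grips with 3 to 60 N. Pads are 32 mm wide; open, the fingers measure 118 mm over their backs; the gripper's body (76 mm by 178 mm) begins 60 mm behind the grasp point.
Start: joints at [-65.833, 18.312, 89.639, -0, 72.044, -1.146], TCP at [245.856, -519.805, 224.976] pointing down, gripper open.
Joint ranges: [-177.97, 177.97], [-48.28, 115.42], [12.27, 149.76], [-77.06, 257.06], [2.81, 150.46], [-146.56, 146.56]. Speed limits (degrees/s): [147.25, 147.25, 180, 180, 180, 180].

INTERFACE

Orientations are given as [roll, pitch, yaw] about the fixed x, y, z axes, in that order (R = Rz(yaw) Ry(pitch) Rx(roll)).
In Python, from workcell import env, grab_frame, camera_model, models gives the robot as it stands.
- The arm moves only by the shell command python3 -m crank 'ROWS' [FORCE]. ROWS is text: rows parted by semicolons, each of 7 numbers parted by spaces: the closure, from -1 (fully open) to 1 (shut), so that 0 is half open, then the shift along the tool's x, y, z in mm, then the turn, a rotation vector about the tool's x, y, z in degrees. A call has 1 to 10 rows; each row shifts and turns the commanded pose from where the row before left it, along the tool's axes as they then stand; what a row does not reach is not made up. A row lasts 1/8 s, in which the tool goes at most 62.5 mm and 10.7 degrees, less where a joint would pass 70% of its speed; a pose out of reach is approached as far as the arm can. A call is refused whole if a number of a shift passes 62.5 or a number of a turn 10.7, either way. A call with a gripper value outside its range is refused whole. The fingers move at their own pace and stop on an object; FORCE is the grip in N (left out, the last holds). Time passes only in rows, so rows that do not move let the fingers close. It gives the time, the measured TCP pose, the force, the opening and the grip force at its end, in the units of the state.
- env.state(): the state, without advancing time (a new reading comes with each control period).
- grab_frame(name): name is "scene" or "top" or "wrist"; returns the picture (400x640x3 uint8, blue, green, red); there is no depth.
- camera_model(name): a dict with "K" (3x3 intrinsics, pixels), "R" (3x3) and "t" (3): a world point X has camera coordinates R X + t; the wrist camera has in their place "mount" (4x4, takes a point from camera to tool coordinates, whose origin is the TCP and whose axes are the flange's). Camera axes: x right, y down, z forward; pixel columns grow to the right and rows downward; lengths in mm; the calibration is good to about 2 mm. A picture is of the moment at which its call begins: read the wrist's pose just before it. camera_model takes no time and is no camera call.
- env.job_done(): hands the job in; it is judged then, once.
Trained networks look in the newest picture that a camera, given by its name, has taken for a name from the list of things; names that differ only in an ending like _2 or _b are one class to them, and where a whole thing is asked for, a point or a joint stands for the part that bears it (a point fixed in the world has none). Each returns a list of dicts, best first, with "p" (0 to 1); they miss things now and then, are a little off and sometimes report something else, mostly with a low value. They report only what shows in the picture. A call takes as long as a camera call. They do not tell look-alikes from the thing itself.
- models.search_frame(name, camera): "point" ([x, y, z] in mm, in world coordinates, good to about 4 mm: the middle of the surface that is visible of it).
The state is a dict: "time_s": time; "qpos": joint angles; "qvel": joint speeds; "effort": joint torques, N m; "ee_pos": TCP position; "ee_rot": TCP orientation; "force": force on the tool from outside, world axes, zero at the start; "torque": the same for the moment, N m; "gripper_width": finger opening in mm; "gripper_force": force on a finger pad.
Only numpy, scipy, OpenCV 4.12 (cv2) and the standard library are available. Lean on these libraries where they do the work, as an engineer would, in place of code of your own. Each camera call takes 0.05 s, during which the arm holds its last target. There are 200 camera calls.

## Working session

There is one attempt and no reset: what is moved stays moved. The work goes in short steps, Python scripts to look and compute and a shell command to move; the robot and the scene stay as the last step left them, time stands still between calls to the robot, and variables do not carry over. Pictures are saved under pics/ and viewed, at most 14 in all, crops included, and the job is handed in when it is done.

```bash
mkdir -p pics; ls; cat > h.py <<'E'
import numpy as np, cv2
from workcell import env, grab_frame, camera_model, models
from scipy.spatial.transform import Rotation as Ro
def st():
    s=env.state(); print('t',round(s['time_s'],2),'pos',np.round(s['ee_pos'],1),'rot',np.round(s['ee_rot'],1),'F',np.round(s['force'],1),'w',round(s['gripper_width'],1)); return s
def cam(n):
    m=camera_model(n); K=np.array(m['K'])
    if n!='wrist': return K,np.array(m['R']),np.array(m['t'])
    s=env.state(); T=np.eye(4); T[:3,:3]=Ro.from_euler('xyz',s['ee_rot'],degrees=True).as_matrix(); T[:3,3]=s['ee_pos']
    W=np.linalg.inv(T@np.array(m['mount'])); return K,W[:3,:3],W[:3,3]
def px2w(c,u,v,z):
    K,R,t=c; d=R.T@np.linalg.inv(K)@[u,v,1.]; o=-R.T@t; return o+d*(z-o[2])/d[2]
def w2px(c,X):
    K,R,t=c; p=K@(R@np.array(X,float)+t); return p[:2]/p[2]
def shot(n,f):
    c=cam(n); im=grab_frame(n); cv2.imwrite('pics/'+f,im); return c,im
E
python3 - <<'E'
from h import *
s=st()
for n in('top','scene'):
    c,im=shot(n,n+'0.png')
    for o in ['clamp','handle_grip','foot','tray','tray_bar','tray_end','lens_a_mid','lens_c_mid','lens_e_mid','pliers_red','oil_can','bolt_tin','tape_measure','chrome_cap_0']:
        r=models.search_frame(o,n)
        print(n,o,[(np.round(x['point']).tolist(),round(x['p'],2)) for x in r[:5]])
E
```

```text
pics
t 0.0 pos [ 245.7 -519.3  224.1] rot [-179.9   -0.    25.3] F [-0.5 -0.3  0.9] w 91.3
top clamp [([509.0, 248.0, 74.0], 0.89), ([438.0, 71.0, 16.0], 0.19)]
top handle_grip [([544.0, 240.0, 90.0], 0.85)]
top foot []
top tray [([431.0, 71.0, 15.0], 0.64)]
top tray_bar [([435.0, 75.0, 18.0], 0.89)]
top tray_end [([437.0, 76.0, 22.0], 0.69)]
top lens_a_mid [([440.0, -229.0, 38.0], 0.69)]
top lens_c_mid [([623.0, 26.0, 38.0], 0.48), ([439.0, -231.0, 39.0], 0.45), ([630.0, 106.0, 41.0], 0.4), ([434.0, 74.0, 17.0], 0.39)]
top lens_e_mid []
top pliers_red [([401.0, -550.0, 7.0], 0.7)]
top oil_can [([558.0, 365.0, 69.0], 0.59), ([432.0, 75.0, 17.0], 0.34)]
top bolt_tin [([626.0, 325.0, 3.0], 0.56), ([409.0, -312.0, 39.0], 0.37)]
top tape_measure [([741.0, 27.0, 29.0], 0.77), ([440.0, -230.0, 37.0], 0.44)]
top chrome_cap_0 [([765.0, 148.0, 66.0], 0.93)]
scene clamp [([500.0, 241.0, 54.0], 0.97)]
scene handle_grip [([561.0, 222.0, 91.0], 0.84)]
scene foot [([402.0, -559.0, 11.0], 0.72), ([744.0, 119.0, 56.0], 0.46)]
scene tray [([424.0, 56.0, 21.0], 0.87), ([504.0, 239.0, 56.0], 0.23)]
scene tray_bar [([421.0, 58.0, 19.0], 0.83)]
scene tray_end [([428.0, 61.0, 19.0], 0.78)]
scene lens_a_mid [([402.0, -322.0, 30.0], 0.68), ([425.0, 56.0, 22.0], 0.26)]
scene lens_c_mid [([428.0, -241.0, 27.0], 0.62)]
scene lens_e_mid [([614.0, 298.0, 19.0], 0.69), ([426.0, 60.0, 16.0], 0.25)]
scene pliers_red [([400.0, -558.0, 10.0], 0.86)]
scene oil_can [([563.0, 367.0, 74.0], 0.42)]
scene bolt_tin [([614.0, 301.0, 20.0], 0.43), ([425.0, 55.0, 21.0], 0.24)]
scene tape_measure [([499.0, 241.0, 52.0], 0.5)]
scene chrome_cap_0 [([741.0, 122.0, 58.0], 0.79)]
```

View pics/top0.png

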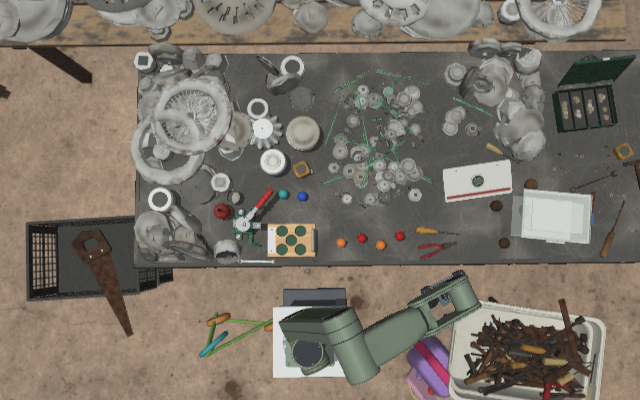

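View pics/scene0.png

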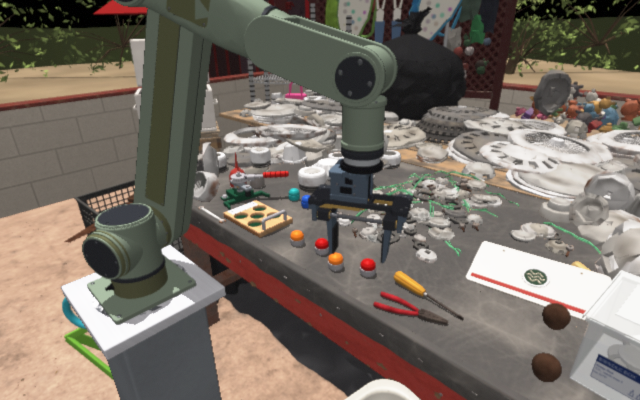

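The top picture shows the tray at (291,240), its bar on the right at (314,240), the clamp at (245,226) with its red handle toward (270,193), and lenses amber (341,243), red (361,238), amber (381,245) and red (400,236). The blue and turquoise look-alikes are at (303,196) and (283,195). I'll zoom in to check for a clear lens and measure.

```bash
python3 - <<'E'
from h import *
im=cv2.imread('pics/top0.png'); cv2.imwrite('pics/z0.png',cv2.resize(im[165:270,205:425],None,fx=3.6,fy=3.6,interpolation=cv2.INTER_CUBIC))
c=cam('top')
for n,u,v,z in [('A1',341,243,35),('R1',361,238,35),('A2',381,245,35),('R2',400,236,35),('tray',291,240,18),('bar',314,240,55),('clamphead',242,226,107),('grip',264,200,100)]:
    print(n,np.round(px2w(c,u,v,z)))
print(w2px(c,[500,240,107]), w2px(c,[560,240,90]))
print(-c[1].T@c[2])
print(camera_model('wrist')['mount'],cam('wrist')[0])
E
```

```text
A1 [ 420. -142.   35.]
R1 [ 441. -228.   35.]
A2 [ 410. -314.   35.]
R2 [ 448. -396.   35.]
tray [436.  74.  18.]
bar [434. -26.  55.]
clamphead [495. 271. 107.]
grip [603. 181. 100.]
[249.5447521  224.66247454] [250.2505816  210.57758873]
[ 410.76304775  -94.94548063 2193.64176758]
[[ 5.95885852e-04 -9.66742716e-01 -2.55750204e-01  7.19162167e+01]
 [ 9.99999779e-01  5.00674699e-04  4.37388126e-04  1.33046142e+00]
 [-2.94794129e-04 -2.55750408e-01  9.66742800e-01 -1.59956094e+02]
 [ 0.00000000e+00  0.00000000e+00  0.00000000e+00  1.00000000e+00]] [[275.5776405    0.         320.23071417]
 [  0.         275.5776405  201.40214604]
 [  0.           0.           1.        ]]
```

View pics/z0.png

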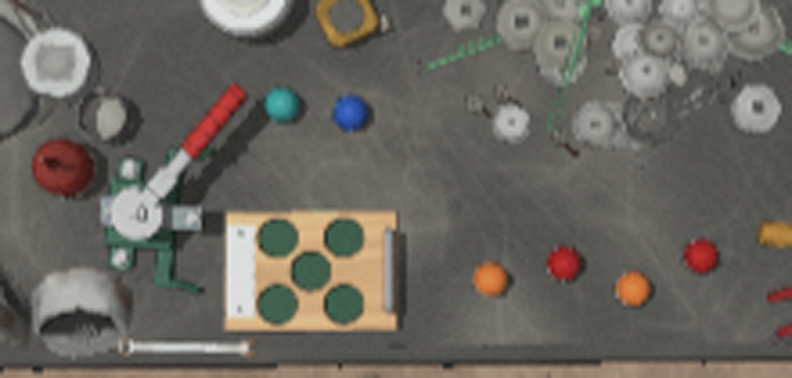

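The crop shows the handle already swung about 40° toward the tray. There are four lenses, two amber and two red, with no certain clear one. I'll write a small planner that prints rows.

```bash
cat >> h.py <<'E'
def plan(tx,ty,tz,tyaw,n=None,g=-1,start=None):
    "rows to a pose, straight line, tool vertical"
    s=env.state(); p=np.array(s['ee_pos']) if start is None else np.array(start[:3],float)
    y=s['ee_rot'][2] if start is None else start[3]
    d=np.array([tx,ty,tz])-p; dy=(tyaw-y+180)%360-180
    n=n or int(max(np.ceil(np.linalg.norm(d)/50),np.ceil(abs(dy)/10.5),1))
    rows=[]
    for i in range(n):
        a=np.radians(y+dy*i/n); T=np.array([[np.cos(a),np.sin(a),0],[np.sin(a),-np.cos(a),0],[0,0,-1]])
        v=T@(d/n); rows.append(f"{g} {v[0]:.1f} {v[1]:.1f} {v[2]:.1f} 0 0 {-dy/n:.1f}")
    print(n,'; '.join(rows))
E
python3 - <<'E'
from h import *
plan(430,-200,300,90)
E
```

```text
8 -1 37.9 -26.3 -9.4 0 0 -8.1; -1 41.2 -20.7 -9.4 0 0 -8.1; -1 43.7 -14.7 -9.4 0 0 -8.1; -1 45.4 -8.4 -9.4 0 0 -8.1; -1 46.1 -1.9 -9.4 0 0 -8.1; -1 45.9 4.6 -9.4 0 0 -8.1; -1 44.8 11.0 -9.4 0 0 -8.1; -1 42.8 17.2 -9.4 0 0 -8.1
```

```bash
python3 -m crank '-1 38 -26 -9 0 0 -8; -1 41 -21 -9 0 0 -8; -1 44 -15 -9 0 0 -8; -1 45 -8 -9 0 0 -8; -1 46 -2 -10 0 0 -8; -1 46 5 -10 0 0 -8; -1 45 11 -10 0 0 -8; -1 43 17 -9 0 0 -9; -1 0 0 0 0 0 0'
python3 - <<'E'
from h import *
s=st(); c,im=shot('wrist','w1.png')
for o in ['lens_a_mid','lens_c_mid','lens_e_mid']:
    print(o,[(np.round(x['point']).tolist(),round(x['p'],2)) for x in models.search_frame(o,'wrist')[:6]])
for X in [(420,-142,22),(441,-228,22),(410,-314,22),(448,-396,22)]: print(w2px(c,X))
plan(440,30,320,180)
E
```

```text
time_s: 2.62
ee_pos: [433.3, -198.9, 300.8]
ee_rot: [179.9, 0.0, 90.6]
force: [-0.8, -0.5, 0.3]
gripper_width: 91.0
gripper_force: 0.0
t 2.62 pos [ 433.3 -198.9  300.8] rot [179.9   0.   90.6] F [-0.8 -0.5  0.3] w 91.0
lens_a_mid [([410.0, -305.0, 41.0], 0.81)]
lens_c_mid [([619.0, 22.0, 35.0], 0.72), ([443.0, -226.0, 42.0], 0.66)]
lens_e_mid [([448.0, -393.0, 41.0], 0.5)]
[311.23782254 137.41941058]
[323.99174391 191.63298784]
[305.17103369 240.48223341]
[326.5818303  283.31638838]
9 -1 25.7 1.1 -2.3 0 0 -10.0; -1 25.2 5.5 -2.3 0 0 -10.0; -1 23.8 9.8 -2.3 0 0 -10.0; -1 21.8 13.8 -2.3 0 0 -10.0; -1 19.1 17.3 -2.3 0 0 -10.0; -1 15.8 20.4 -2.3 0 0 -10.0; -1 12.0 22.8 -2.3 0 0 -10.0; -1 7.9 24.5 -2.3 0 0 -10.0; -1 3.5 25.5 -2.3 0 0 -10.0
```

View pics/w1.png

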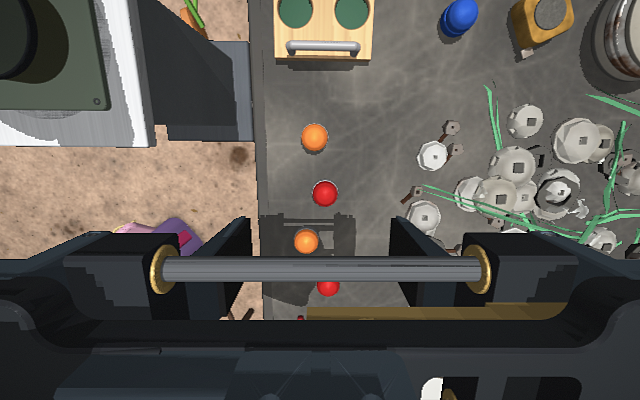

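The wrist picture confirms amber (314,137), red (325,193), amber (306,241) and red (328,285), with no clear lens here. Now I'll look down on the tray and clamp.

```bash
python3 -m crank '-1 40 0 -15 0 0 0; -1 40 0 -15 0 0 0; -1 40 3 -20 0 0 0; -1 40 3 -20 0 0 0; -1 40 3 -20 0 0 0; -1 40 3 -10 0 0 0; 0 0 0 0 0 0 0; 0 0 0 0 0 0 0'
python3 - <<'E'
from h import *
s=st(); c,im=shot('wrist','w2.png')
for o in ['clamp','handle_grip','foot','tray','tray_bar','lens_e_mid']:
    print(o,[(np.round(x['point']).tolist(),round(x['p'],2)) for x in models.search_frame(o,'wrist')[:6]])
for X in [(495,271,107),(436,74,18),(434,-26,55)]: print(w2px(c,X))
E
```

```text
time_s: 3.82
ee_pos: [442.4, 38.0, 399.4]
ee_rot: [-179.9, 0.1, 90.2]
force: [-0.3, -0.1, -0.3]
gripper_width: 74.1
gripper_force: 0.0
t 3.83 pos [442.4  38.  399.4] rot [-1.799e+02  1.000e-01  9.020e+01] F [-0.3 -0.1 -0.3] w 74.1
clamp [([517.0, 246.0, 88.0], 0.64)]
handle_grip [([542.0, 238.0, 90.0], 0.91)]
foot []
tray [([439.0, 82.0, 14.0], 0.72)]
tray_bar [([438.0, 84.0, 17.0], 0.64)]
lens_e_mid [([517.0, 242.0, 87.0], 0.34)]
[357.32496213  11.35331226]
[316.80404609 146.76063027]
[315.43379704 201.740227  ]
```

View pics/w2.png

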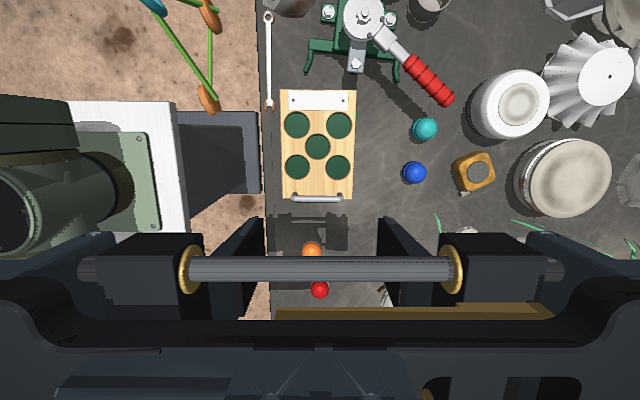

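Here the tray spans about (280–355, 90–198), the clamp head is at (363,15), and the handle tip is at (448,98). I'll enlarge for precise edges.

```bash
python3 - <<'E'
from h import *
im=cv2.imread('pics/w2.png'); z=cv2.resize(im[0:150,255:465],None,fx=3.8,fy=3.8,interpolation=cv2.INTER_CUBIC); cv2.imwrite('pics/z2.png',z)
c=cam('wrist')
# pockets: green felt blobs -> top rim centre at z 18
hsv=cv2.cvtColor(im,cv2.COLOR_BGR2HSV); m=cv2.inRange(hsv,(60,60,40),(95,255,140)); m[:105]=0;m[185:]=0;m[:,:280]=0;m[:,360:]=0
n,l,s,ce=cv2.connectedComponentsWithStats(m)
for i in range(1,n):
    if s[i,4]>100: print(ce[i],s[i,4],np.round(px2w(c,*ce[i],13),1))
E
```

```text
[296.5529661  124.55508475] 472 [397.5 116.   13. ]
[338.24312896 125.09090909] 473 [477.2 115.4  13. ]
[317.18120805 146.1409396 ] 447 [437.1  75.7  13. ]
[296.9060241  166.39759036] 415 [396.9  36.   13. ]
[337.04295943 166.87828162] 419 [476.6  35.4  13. ]
```

View pics/z2.png

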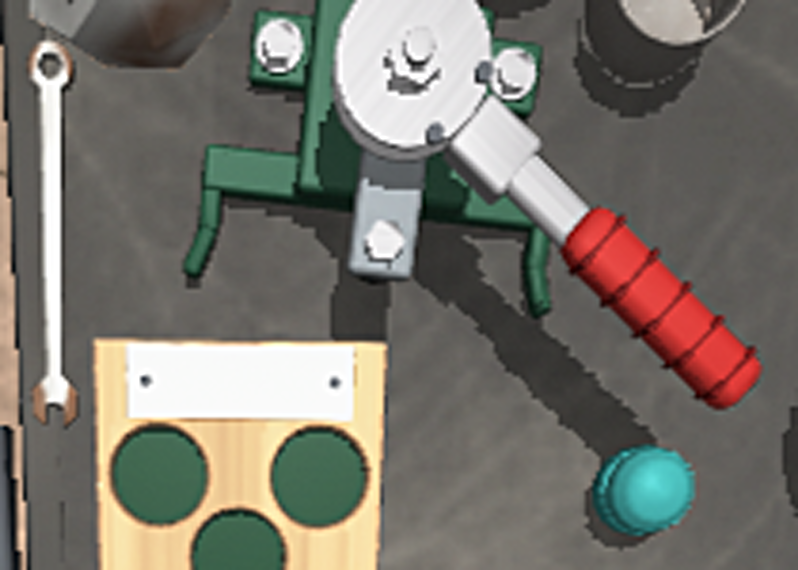

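```bash
python3 - <<'E'
from h import *
c=cam('wrist')
f=lambda x,y,z:px2w(c,255+x/3.8-.37,y/3.8-.37,z)
P={}
for n,x,y,z in [('headL',337,55,105),('headR',493,55,105),('headB',412,148,105),('headC',417,52,107),('strapbolt',385,240,70),('tipL',193,270,14),('tipR',540,308,14),('boltL',280,45,20),('boltR',517,72,20),('armL',208,148,14),('foot end',382,275,66),('gripIn',583,235,100),('gripOut',740,385,100),('wrenchtop',50,45,3),('teal',645,490,35)]:
    P[n]=f(x,y,z); print(n,np.round(P[n],1))
def ang(a,b): d=P[b]-P[a]; return np.degrees(np.arctan2(d[1],d[0]))
print(ang('tipL','tipR'),ang('boltL','boltR'),ang('headC','strapbolt')+90,ang('gripIn','gripOut'),ang('headC','gripOut'))
print('tipmid',(P['tipL']+P['tipR'])/2,'boltmid',(P['boltL']+P['boltR'])/2)
E
```

```text
headL [475.4 269.1 105. ]
headR [534.8 269.4 105. ]
headB [505.4 237.6 105. ]
headC [505.6 269.6 107. ]
strapbolt [500.3 212.3  70. ]
tipL [415.4 210.5  14. ]
tipR [582.9 194.5  14. ]
boltL [455.8 302.8  20. ]
boltR [563.4 292.7  20. ]
armL [422.9 262.8  14. ]
foot end [500.  199.3  66. ]
gripIn [575.9 208.2 100. ]
gripOut [645.9 151.9 100. ]
wrenchtop [349.2 308.4   3. ]
teal [634.6 109.8  35. ]
-5.477849220712391 -5.407104654157518 -5.288143710584038 -38.84108701672242 -39.985805729739944
tipmid [499.12799695 202.51766864  14.        ] boltmid [509.55396099 297.75042478  20.        ]
```

The clamp axis is near (505.5, 269.3) with yaw -5.4°, and the handle is at about 0.6 rad. The tray is at (437.1, 75.7) with yaw -0.4°, so home is about (492.4, 131.9) and the bar is now at (436.4, -19). I'll go and grasp the bar.

```bash
python3 - <<'E'
from h import *
plan(436.5,-19.5,130,179.6,g=-1,n=9)
E
```

```text
9 -1 -6.4 -0.7 30.0 0 0 -9.9; -1 -6.2 -1.8 30.0 0 0 -9.9; -1 -5.8 -2.8 30.0 0 0 -9.9; -1 -5.2 -3.8 30.0 0 0 -9.9; -1 -4.5 -4.7 30.0 0 0 -9.9; -1 -3.6 -5.4 30.0 0 0 -9.9; -1 -2.7 -5.9 30.0 0 0 -9.9; -1 -1.6 -6.3 30.0 0 0 -9.9; -1 -0.5 -6.5 30.0 0 0 -9.9
```

```bash
python3 -m crank '-0.3 -6.4 -0.7 30 0 0 -10; -0.3 -6.2 -1.8 30 0 0 -10; -0.3 -5.8 -2.8 30 0 0 -10; -0.3 -5.2 -3.8 30 0 0 -10; -0.3 -4.5 -4.7 30 0 0 -10; -0.3 -3.6 -5.4 30 0 0 -10; -0.3 -2.7 -5.9 30 0 0 -9.8; -0.3 -1.6 -6.3 30 0 0 -9.8; -0.3 -0.5 -6.5 30 0 0 -9.8; -0.3 0 0 0 0 0 0'
python3 - <<'E'
from h import *
s=st(); c,im=shot('wrist','w3.png')
plan(436.5,-19.5,40,179.6)
for dx in(-45,0,45): print(w2px(c,[436.5+dx,-19.5,56]))
E
```

```text
time_s: 5.42
ee_pos: [435.2, -19.2, 128.4]
ee_rot: [180.0, -0.3, 179.5]
force: [-0.3, -0.2, -0.2]
gripper_width: 58.6
gripper_force: 0.0
t 5.42 pos [435.2 -19.2 128.4] rot [180.   -0.3 179.5] F [-0.3 -0.2 -0.2] w 58.6
2 -1 0.0 -0.2 44.9 0 0 -0.0; -1 0.0 -0.2 44.9 0 0 -0.0
[320.89532119 163.04800163]
[321.24794357 214.14151387]
[321.56918841 260.68855137]
```

View pics/w3.png

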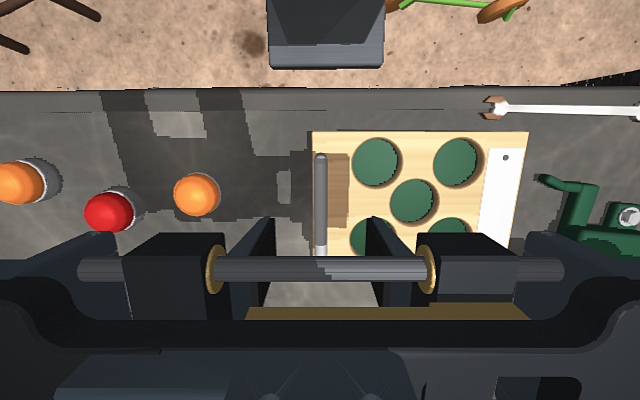

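The bar is at column 320, centred between the fingers as predicted. I'll descend and close.

```bash
python3 -m crank '-0.3 0 0 30 0 0 0; -0.3 0 0 30 0 0 0; -0.3 0 0 28 0 0 0; 1 0 0 0 0 0 0; 1 0 0 0 0 0 0; 1 0 0 0 0 0 0; 1 0 0 0 0 0 0; 1 0 0 0 0 0 0; 1 0 0 0 0 0 0; 1 0 0 -4 0 0 0' 40
python3 -c "
from h import *
s=st()
y=s['ee_rot'][2]
plan(477.5,-23,s['ee_pos'][2],y-5,n=6,g=1)
plan(483.5,38,s['ee_pos'][2],y-5,n=5,g=1,start=(477.5,-23,s['ee_pos'][2],y-5))"
```

```text
time_s: 6.72
ee_pos: [436.3, -18.7, 45.6]
ee_rot: [180.0, -0.1, 179.7]
force: [0.3, 0.7, -4.5]
gripper_width: 11.2
gripper_force: 40.0
t 6.72 pos [436.3 -18.7  45.6] rot [ 1.800e+02 -1.000e-01  1.797e+02] F [ 0.3  0.7 -4.5] w 11.2
6 1 -6.9 -0.7 0.0 0 0 0.8; 1 -6.9 -0.6 0.0 0 0 0.8; 1 -6.9 -0.5 0.0 0 0 0.8; 1 -6.9 -0.4 0.0 0 0 0.8; 1 -6.9 -0.3 0.0 0 0 0.8; 1 -6.9 -0.2 0.0 0 0 0.8
5 1 -0.1 12.3 0.0 0 0 -0.0; 1 -0.1 12.3 0.0 0 0 -0.0; 1 -0.1 12.3 0.0 0 0 -0.0; 1 -0.1 12.3 0.0 0 0 -0.0; 1 -0.1 12.3 0.0 0 0 -0.0
```

```bash
python3 -m crank '1 -6.9 -0.7 0 0 0 0.8; 1 -6.9 -0.6 0 0 0 0.8; 1 -6.9 -0.5 0 0 0 0.8; 1 -6.9 -0.4 0 0 0 0.9; 1 -6.9 -0.3 0 0 0 0.9; 1 -6.9 -0.2 0 0 0 0.9; 1 0 0 0 0 0 0'
python3 - <<'E'
from h import *
s=st(); c,im=shot('top','t4.png')
z=im[170:265,215:345]; cv2.imwrite('pics/z4.png',cv2.resize(z,None,fx=6,fy=6,interpolation=cv2.INTER_CUBIC))
c,im=shot('wrist','w4.png')
hsv=cv2.cvtColor(im,cv2.COLOR_BGR2HSV); m=cv2.inRange(hsv,(60,60,40),(95,255,140)); m[250:]=0
n,l,s,ce=cv2.connectedComponentsWithStats(m)
for i in range(1,n):
    if s[i,4]>300: print(ce[i],s[i,4],np.round(px2w(c,*ce[i],14),1))
A=np.array([505.5,269.3]);a=np.radians(-5.4);
for q in [(-40,40),(40,40),(0,0),(-40,-40),(40,-40)]:
    v=np.array(q)+[0,-138-60]; print('want -60:',q,np.round(A+[v[0]*np.cos(a)-v[1]*np.sin(a),v[0]*np.sin(a)+v[1]*np.cos(a)],1))
E
```

```text
time_s: 7.6
ee_pos: [479.3, -23.4, 46.1]
ee_rot: [180.0, 0.1, 174.6]
force: [0.6, 0.5, -4.3]
gripper_width: 10.8
gripper_force: 40.0
t 7.6 pos [479.3 -23.4  46.1] rot [1.800e+02 1.000e-01 1.746e+02] F [ 0.6  0.5 -4.3] w 10.8
[396.82638889 171.95170455] 3168 [442.2  32.9  14. ]
[509.9460973 171.8939447] 2857 [449.6 111.8  14. ]
[447.14268342 224.7709769 ] 2467 [485.   68.9  14. ]
want -60: (-40, 40) [450.8 115.8]
want -60: (40, 40) [530.5 108.2]
want -60: (0, 0) [486.9  72.2]
want -60: (-40, -40) [443.3  36.1]
want -60: (40, -40) [522.9  28.6]
```

View pics/w4.png

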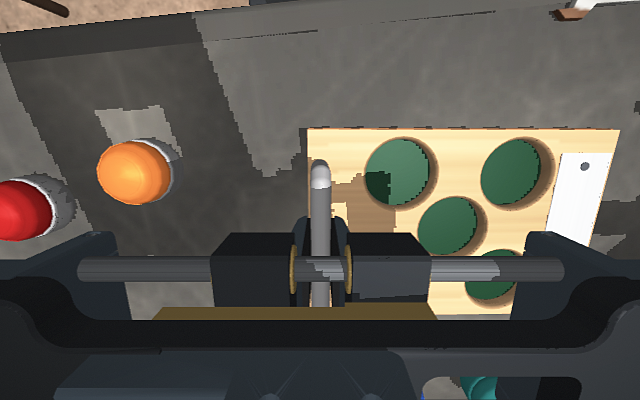

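The tray sits parallel to the clamp (5.4°), about 64 mm short of home and 1 mm off sideways. I'll slide it in.

```bash
python3 -m crank '1 -0.5 9 0 0 0 0; 1 -0.5 9 0 0 0 0; 1 0 9 0 0 0 0; 1 0 9 0 0 0 0; 1 0 9 0 0 0 0; 1 0 7 0 0 0 0; 1 0 4 0 0 0 0; 1 0 0 0 0 0 0'; python3 -m crank '1 0 2 0 0 0 0; 1 0 2 0 0 0 0; 1 0 2 0 0 0 0'

```

```text
time_s: 8.7
ee_pos: [484.3, 33.0, 45.9]
ee_rot: [180.0, -0.0, 174.6]
force: [0.5, 0.7, -4.8]
gripper_width: 11.3
gripper_force: 40.0
time_s: 9.07
ee_pos: [484.9, 38.3, 45.9]
ee_rot: [-180.0, 0.0, 174.6]
force: [0.2, -1.7, -4.1]
gripper_width: 11.3
gripper_force: 40.0
```

```bash
python3 -m crank '1 0 1.5 0 0 0 0; 1 0 1.5 0 0 0 0'; python3 -m crank '1 0 1 0 0 0 0; 1 0 1 0 0 0 0'; python3 -m crank '1 0 1 0 0 0 0; 1 0 1 0 0 0 0'

```

```text
time_s: 9.32
ee_pos: [484.9, 41.0, 45.9]
ee_rot: [-179.9, -0.0, 174.6]
force: [-1.7, -6.1, -2.8]
gripper_width: 11.2
gripper_force: 40.0
time_s: 9.57
ee_pos: [484.1, 41.3, 45.8]
ee_rot: [-179.8, -0.1, 174.7]
force: [-1.8, -14.7, -1.7]
gripper_width: 10.8
gripper_force: 40.0
time_s: 9.82
ee_pos: [483.9, 41.4, 45.9]
ee_rot: [-179.6, -0.2, 174.8]
force: [-2.9, -22.2, -0.6]
gripper_width: 11.0
gripper_force: 40.0
```

The tray is firm against the stop. I'll lower the end while holding the push, then release.

```bash
python3 -m crank '1 0 0 2 0 0 0; 1 0 0 2.5 0 0 0; 1 0 0 0 0 0 0; 1 0 -2 0 0 0 0; -0.3 0 0 0 0 0 0; -0.3 0 0 0 0 0 0; -0.3 0 0 0 0 0 0'; python3 -m crank '-0.3 0 0 -35 0 0 0; -0.3 0 0 -50 0 0 0; -0.3 0 0 -50 0 0 0; -0.3 0 0 -50 0 0 0; 0 0 0 0 0 0 0'
python3 - <<'E'
from h import *
s=st(); c,im=shot('wrist','w5.png')
A=np.array([505.5,269.3]);a=np.radians(-5.4);Rz=np.array([[np.cos(a),-np.sin(a)],[np.sin(a),np.cos(a)]])
hsv=cv2.cvtColor(im,cv2.COLOR_BGR2HSV); m=cv2.inRange(hsv,(60,60,40),(95,255,140)); m[250:]=0
n,l,S,ce=cv2.connectedComponentsWithStats(m)
for i in range(1,n):
    if S[i,4]>300: w=px2w(c,*ce[i],13); print(ce[i],S[i,4],np.round(w,1),np.round(Rz.T@(w[:2]-A),1))
g=A+140*np.array([np.cos(np.radians(-39.5)),np.sin(np.radians(-39.5))]);print('grip',g)
plan(*g,150,180-39.5,n=5,g=-0.3)
E
```

```text
time_s: 10.7
ee_pos: [485.9, 43.8, 41.7]
ee_rot: [180.0, 0.1, 174.6]
force: [0.1, -0.6, -0.7]
gripper_width: 38.1
gripper_force: 0.0
time_s: 11.32
ee_pos: [487.9, 44.0, 230.6]
ee_rot: [179.9, 0.5, 174.6]
force: [0.4, -0.2, 0.1]
gripper_width: 52.1
gripper_force: 0.0
t 11.32 pos [487.9  44.  230.6] rot [179.9   0.5 174.6] F [ 0.4 -0.2  0.1] w 52.1
[485.18097983 146.90144092] 1735 [463.5 268.5  13. ] [-41.7  -4.7]
[357.82327113 146.7650933 ] 911 [447.4  97.7  13. ] [ -41.7 -176.3]
[416.88837745 147.25316456] 869 [455.4 176.9  13. ] [-41.2 -96.7]
[385.3065513  176.23114957] 809 [491.  133.3  13. ] [  -1.6 -136.7]
[355.45066667 203.632     ] 750 [526.5  89.9  13. ] [  37.8 -176.7]
[411.25314685 204.15804196] 715 [534.7 168.9  13. ] [ 38.5 -97.2]
[464.91001451 213.16835994] 689 [555.4 245.6  13. ] [ 51.9 -18.8]
grip [613.52744167 180.24904916]
5 -0.3 -22.8 29.5 15.6 0 0 6.8; -0.3 -19.1 32.0 15.6 0 0 6.8; -0.3 -15.2 34.1 15.6 0 0 6.8; -0.3 -11.0 35.7 15.6 0 0 6.8; -0.3 -6.7 36.7 15.6 0 0 6.8
```

View pics/w5.png

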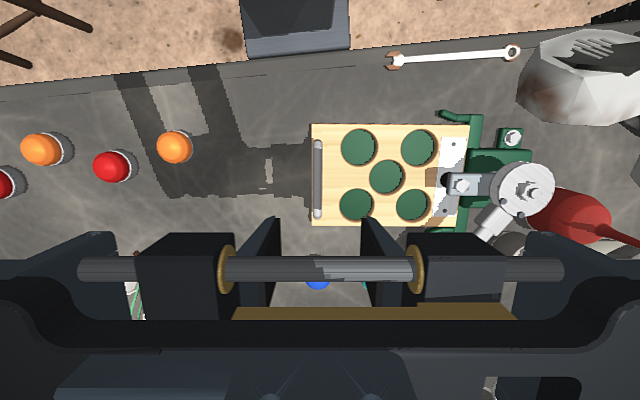

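The tray is home between the cheeks. Next is the handle grip.

```bash
python3 -m crank '-0.3 -22.8 29.5 15.6 0 0 6.8; -0.3 -19.1 32 15.6 0 0 6.8; -0.3 -15.2 34.1 15.6 0 0 6.8; -0.3 -11 35.7 15.6 0 0 6.8; -0.3 -6.7 36.7 15.6 0 0 6.8; -0.3 0 0 0 0 0 0'
python3 - <<'E'
from h import *
s=st(); c,im=shot('wrist','w6.png')
hsv=cv2.cvtColor(im,cv2.COLOR_BGR2HSV); m=cv2.inRange(hsv,(0,150,80),(8,255,255))|cv2.inRange(hsv,(174,150,80),(180,255,255)); m[250:]=0
n,l,S,ce=cv2.connectedComponentsWithStats(m)
for i in range(1,n):
    if S[i,4]>300: print(ce[i],S[i],np.round(px2w(c,*ce[i],98),1))
plan(613.5,180.2,86,140.5)
E
```

```text
time_s: 12.12
ee_pos: [611.9, 181.3, 144.1]
ee_rot: [-179.7, -0.2, 140.7]
force: [0.0, -0.5, -0.0]
gripper_width: 59.4
gripper_force: 0.0
t 12.12 pos [611.9 181.3 144.1] rot [-179.7   -0.2  140.7] F [ 0.  -0.5 -0. ] w 59.4
[463.29211957  28.98867754] [ 423    0   90   66 4416] [567.  339.4  98. ]
[321.75419599 190.37899296] [ 307  159   32   64 1847] [592.6 197.4  98. ]
[320.58456973 236.40652819] [306 225  30  25 674] [621.2 172.9  98. ]
2 -1 -0.8 0.7 29.7 0 0 0.1; -1 -0.8 0.7 29.7 0 0 0.1
```

View pics/w6.png

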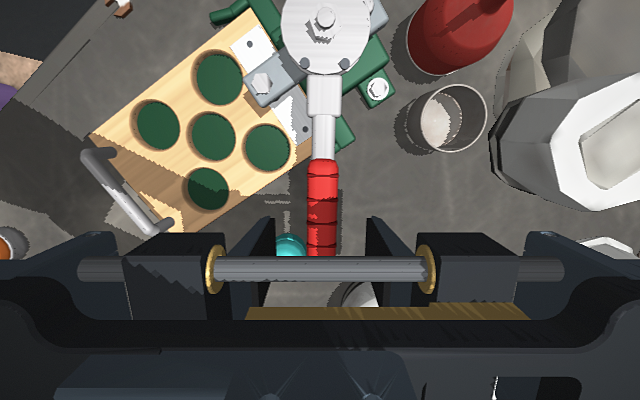

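The red grip is centred at column 321, in line with the head. I'll descend and grip it, then make the first stroke.

```bash
python3 -m crank '-0.3 0 0 30 0 0 0; -0.3 0 0 28 0 0 0; 1 0 0 0 0 0 0; 1 0 0 0 0 0 0; 1 0 0 0 0 0 0; 1 0 0 0 0 0 0' 15; python3 -m crank '1 2.1 -24.3 0 0 0 10; 1 2.1 -24.3 0 0 0 10; 1 2.1 -24.3 0 0 0 10; 1 2.1 -24.3 0 0 0 10; 1 1.5 -19.5 0 0 0 8; 1 0 0 0 0 0 0'; python3 -c "
from h import *
s=st();p=s['ee_pos'][:2]-np.array([505.5,269.3]);print(np.hypot(*p),np.degrees(np.arctan2(p[1],p[0])))"
```

```text
time_s: 12.92
ee_pos: [613.4, 180.1, 91.8]
ee_rot: [179.8, 0.1, 140.6]
force: [1.5, 2.2, 0.9]
gripper_width: 24.0
gripper_force: 15.0
time_s: 13.68
ee_pos: [511.3, 130.6, 91.7]
ee_rot: [179.7, -0.2, 92.5]
force: [1.1, 4.9, -0.2]
gripper_width: 23.9
gripper_force: 15.0
t 13.68 pos [511.3 130.6  91.7] rot [179.7  -0.2  92.5] F [ 1.1  4.9 -0.2] w 23.9
138.85267648035992 -87.59161465746041
```

```bash
python3 -m crank '1 1.7 21.4 0 0 0 -8.9; 1 1.7 21.4 0 0 0 -8.9; 1 1.7 21.4 0 0 0 -8.9; 1 1.7 21.4 0 0 0 -8.9; 1 1.7 21.4 0 0 0 -8.9; 1 1.7 21.4 0 0 0 -8.9; 1 1.7 21.4 0 0 0 -8.9; 1 1.7 21.4 0 0 0 -8.9; 1 1.5 19.5 0 0 0 -8; 1 0 0 0 0 0 0';  python3 -c "
from h import *
s=st();p=s['ee_pos'][:2]-np.array([505.5,269.3]);print(np.hypot(*p),np.degrees(np.arctan2(p[1],p[0])))"
```

```text
time_s: 14.92
ee_pos: [645.6, 250.4, 91.8]
ee_rot: [179.7, 0.6, 171.9]
force: [8.5, 2.4, -2.9]
gripper_width: 24.4
gripper_force: 15.0
t 14.93 pos [645.6 250.4  91.8] rot [179.7   0.6 171.9] F [ 8.5  2.4 -2.9] w 24.4
141.35099358348089 -7.689539278103643
```

```bash
cat > q.py <<'E'
from h import *
s=st();p=s['ee_pos'][:2]-np.array([505.5,269.3]);print('r',np.hypot(*p),'handle deg',-np.degrees(np.arctan2(p[1],p[0]))-5.4)
E
F='x'; python3 -m crank '1 1.7 -21.6 0 0 0 8.9; 1 1.7 -21.6 0 0 0 8.9; 1 1.7 -21.6 0 0 0 8.9; 1 1.7 -21.6 0 0 0 8.9; 1 1.7 -21.6 0 0 0 8.9; 1 1.7 -21.6 0 0 0 8.9; 1 1.7 -21.6 0 0 0 8.9; 1 1.7 -21.6 0 0 0 8.9; 1 1.5 -20 0 0 0 8.3; 1 0 0 0 0 0 0' >/dev/null; python3 q.py
python3 -m crank '1 1.7 21.6 0 0 0 -8.9; 1 1.7 21.6 0 0 0 -8.9; 1 1.7 21.6 0 0 0 -8.9; 1 1.7 21.6 0 0 0 -8.9; 1 1.7 21.6 0 0 0 -8.9; 1 1.7 21.6 0 0 0 -8.9; 1 1.7 21.6 0 0 0 -8.9; 1 1.7 21.6 0 0 0 -8.9; 1 1.5 20 0 0 0 -8.3; 1 0 0 0 0 0 0' >/dev/null; python3 q.py
```

```text
t 16.18 pos [509.7 130.4  91.7] rot [179.7  -0.2  92.1] F [ 3.6  5.9 -2.1] w 23.9
r 138.95340772087118 handle deg 82.86904769222312
t 17.43 pos [645.7 250.4  91.8] rot [179.7   0.6 171.9] F [ 7.8  2.1 -1.8] w 24.3
r 141.4406674152858 handle deg 2.259632491220416
```

```bash

python3 -m crank '1 1.7 -21.6 0 0 0 8.9; 1 1.7 -21.6 0 0 0 8.9; 1 1.7 -21.6 0 0 0 8.9; 1 1.7 -21.6 0 0 0 8.9; 1 1.7 -21.6 0 0 0 8.9; 1 1.7 -21.6 0 0 0 8.9; 1 1.7 -21.6 0 0 0 8.9; 1 1.7 -21.6 0 0 0 8.9; 1 1.5 -20 0 0 0 8.3; 1 0 0 0 0 0 0' >/dev/null; python3 q.py
python3 -m crank '1 1.7 21.6 0 0 0 -8.9; 1 1.7 21.6 0 0 0 -8.9; 1 1.7 21.6 0 0 0 -8.9; 1 1.7 21.6 0 0 0 -8.9; 1 1.7 21.6 0 0 0 -8.9; 1 1.7 21.6 0 0 0 -8.9; 1 1.7 21.6 0 0 0 -8.9; 1 1.7 21.6 0 0 0 -8.9; 1 1.5 20 0 0 0 -8.3; 1 0 0 0 0 0 0' >/dev/null; python3 q.py
python3 -m crank '1 1.7 -21.6 0 0 0 8.9; 1 1.7 -21.6 0 0 0 8.9; 1 1.7 -21.6 0 0 0 8.9; 1 1.7 -21.6 0 0 0 8.9; 1 1.7 -21.6 0 0 0 8.9; 1 1.7 -21.6 0 0 0 8.9; 1 1.7 -21.6 0 0 0 8.9; 1 1.7 -21.6 0 0 0 8.9; 1 1.5 -20 0 0 0 8.3; 1 0 0 0 0 0 0' >/dev/null; python3 q.py
python3 -m crank '1 1.7 21.6 0 0 0 -8.9; 1 1.7 21.6 0 0 0 -8.9; 1 1.7 21.6 0 0 0 -8.9; 1 1.7 21.6 0 0 0 -8.9; 1 1.7 21.6 0 0 0 -8.9; 1 1.7 21.6 0 0 0 -8.9; 1 1.7 21.6 0 0 0 -8.9; 1 1.7 21.6 0 0 0 -8.9; 1 1.5 20 0 0 0 -8.3; 1 0 0 0 0 0 0' >/dev/null; python3 q.py

```

```text
t 18.68 pos [509.6 130.4  91.7] rot [179.7  -0.2  92.2] F [ 2.8  5.  -2.3] w 23.9
r 138.98531736841971 handle deg 82.89302047452976
t 19.93 pos [645.7 250.6  91.8] rot [179.7   0.6 171.9] F [ 8.6  1.1 -2. ] w 24.0
r 141.484126728474 handle deg 2.2147191865517604
t 21.18 pos [509.6 130.4  91.7] rot [179.7  -0.2  92.2] F [ 3.8  5.1 -2.6] w 23.8
r 138.9745676086225 handle deg 82.92727759421099
t 22.43 pos [645.7 250.7  91.8] rot [179.7   0.6 171.9] F [ 9.8  1.8 -2.7] w 24.1
r 141.43972323686577 handle deg 2.1689529871389395
```

```bash

python3 -m crank '1 1.7 -21.6 0 0 0 8.9; 1 1.7 -21.6 0 0 0 8.9; 1 1.7 -21.6 0 0 0 8.9; 1 1.7 -21.6 0 0 0 8.9; 1 1.7 -21.6 0 0 0 8.9' >/dev/null; python3 q.py
python3 -m crank '1 0.6 -12.2 0 0 0 5; 1 0 0 0 0 0 0' >/dev/null; python3 q.py
python3 -m crank '1 0.6 -12.2 0 0 0 5; 1 0 0 0 0 0 0' >/dev/null; python3 q.py

```

```text
t 23.05 pos [589.5 158.1  91.7] rot [1.796e+02 1.000e-01 1.269e+02] F [2.6 6.1 0.1] w 24.2
r 139.37549867117752 handle deg 47.52262140398074
t 23.3 pos [579.  151.   91.7] rot [179.6   0.  122.2] F [ 3.7  3.2 -0.3] w 23.9
r 139.24700769276387 handle deg 52.75123325940949
t 23.55 pos [568.5 145.3  91.7] rot [179.7   0.  117.3] F [4.1 4.2 1.2] w 24.3
r 139.11993371059316 handle deg 57.68225438400307
```

```bash

for i in 1; do python3 -m crank '1 0.6 -12.2 0 0 0 5; 1 0 0 0 0 0 0' >/dev/null; python3 q.py; done
python3 -m crank '1 0.6 -12.2 0 0 0 5; 1 0 0 0 0 0 0' >/dev/null; python3 q.py
python3 -m crank '1 0.6 -12.2 0 0 0 5; 1 0 0 0 0 0 0' >/dev/null; python3 q.py
```

```text
t 23.8 pos [557.3 140.3  91.7] rot [179.7  -0.  112.4] F [4.6 4.4 2.4] w 23.9
r 139.0119319340396 handle deg 62.70427200755105
t 24.05 pos [545.9 136.3  91.7] rot [ 1.797e+02 -1.000e-01  1.074e+02] F [4.  4.3 2.5] w 23.9
r 138.96902682367673 handle deg 67.72076959049706
t 24.3 pos [534.1 133.3  91.7] rot [ 1.797e+02 -1.000e-01  1.024e+02] F [3.5 5.3 2.8] w 23.7
r 138.9542297966364 handle deg 72.7259664917005
```

```bash

python3 -m crank '1 0.6 -12.2 0 0 0 5; 1 0 0 0 0 0 0' >/dev/null; python3 q.py
python3 -m crank '1 0.6 -12.2 0 0 0 5; 1 0 0 0 0 0 0' >/dev/null; python3 q.py
python3 -m crank '1 1.7 21.6 0 0 0 -8.9; 1 1.7 21.6 0 0 0 -8.9; 1 1.7 21.6 0 0 0 -8.9; 1 1.7 21.6 0 0 0 -8.9; 1 1.7 21.6 0 0 0 -8.9; 1 1.7 21.6 0 0 0 -8.9; 1 1.7 21.6 0 0 0 -8.9; 1 1.7 21.6 0 0 0 -8.9; 1 1.4 18.5 0 0 0 -7.7; 1 0 0 0 0 0 0' >/dev/null; python3 q.py
python3 -m crank '1 1.2 -17 0 0 0 7; 1 0.6 -12.2 0 0 0 5; 1 0 0 0 0 0 0' >/dev/null; python3 q.py
python3 -m crank '1 0.6 -12.2 0 0 0 5; 1 0 0 0 0 0 0' >/dev/null; python3 q.py
python3 -m crank '1 0.6 -12.2 0 0 0 5; 1 0 0 0 0 0 0' >/dev/null; python3 q.py
```

```text
t 24.55 pos [522.1 131.4  91.7] rot [ 1.797e+02 -1.000e-01  9.740e+01] F [4.6 4.4 2.5] w 24.2
r 138.93843771432987 handle deg 77.73927708955652
t 24.8 pos [510.1 130.4  91.7] rot [ 1.797e+02 -1.000e-01  9.240e+01] F [4.5 4.8 3.2] w 23.9
r 138.96188394091914 handle deg 82.72329267814666
t 26.05 pos [645.4 249.   91.7] rot [179.8   0.6 171.5] F [10.4  1.8  0.1] w 24.2
r 141.3548650425682 handle deg 2.838217991826646
t 26.43 pos [636.5 218.4  91.8] rot [179.8   0.5 159.3] F [8.3 1.  0.1] w 24.9
r 140.49682038187743 handle deg 15.819305967711797
t 26.68 pos [631.4 207.6  91.7] rot [179.7   0.4 154.3] F [8.3 1.4 1. ] w 24.6
r 140.23178734860687 handle deg 20.72255024598372
t 26.93 pos [625.4 197.   91.7] rot [179.7   0.4 149.3] F [7.3 1.5 0.8] w 24.3
r 140.02426129016823 handle deg 25.68740536537058
```

```bash

python3 -m crank '1 0.1 -6.1 0 0 0 2.5; 1 0.1 -6.1 0 0 0 2.5; 1 0 0 0 0 0 0' >/dev/null; python3 q.py
python3 -m crank '1 0.2 -6.1 0 0 0 2.5; 1 0 0 0 0 0 0' >/dev/null; python3 q.py
python3 -m crank '1 0.1 -6.1 0 0 0 2.5; 1 0 0 0 0 0 0' >/dev/null; python3 q.py
python3 -m crank '1 0.1 -6.1 0 0 0 2.5; 1 0 0 0 0 0 0' >/dev/null; python3 q.py
```

```text
t 27.3 pos [618.5 187.   91.7] rot [179.7   0.3 144.4] F [7.2 1.6 0.9] w 24.5
r 139.78522255084073 handle deg 30.65867646616516
t 27.55 pos [614.7 182.2  91.7] rot [179.7   0.3 141.9] F [7.2 1.6 0.7] w 24.6
r 139.67852920298034 handle deg 33.18896572985657
t 27.8 pos [610.7 177.5  91.7] rot [179.7   0.3 139.4] F [6.3 1.9 1.5] w 24.4
r 139.59530523929186 handle deg 35.7265183509896
t 28.05 pos [606.4 173.   91.8] rot [179.7   0.3 136.9] F [5.7 1.3 2.3] w 24.3
r 139.47830793128333 handle deg 38.26686640187893
```

```bash

python3 -m crank '1 0.6 -12.2 0 0 0 5; 1 0 0 0 0 0 0' >/dev/null; python3 q.py
python3 -m crank '1 0.6 -12.2 0 0 0 5; 1 0 0 0 0 0 0' >/dev/null; python3 q.py
python3 -m crank '1 0.1 -6.1 0 0 0 2.5; 1 0 0 0 0 0 0' >/dev/null; python3 q.py
python3 -m crank '1 0.1 -6.1 0 0 0 2.5; 1 0 0 0 0 0 0' >/dev/null; python3 q.py
```

```text
t 28.3 pos [597.2 164.5  91.7] rot [179.7   0.2 131.8] F [6.4 1.8 1.6] w 24.5
r 139.25979007586048 handle deg 43.42169381618413
t 28.55 pos [587.5 156.9  91.7] rot [179.7   0.2 126.9] F [6.3 2.1 1.6] w 24.6
r 139.10335843208384 handle deg 48.49951376187296
t 28.8 pos [582.6 153.6  91.7] rot [1.797e+02 1.000e-01 1.244e+02] F [6.  3.5 3.7] w 24.7
r 139.02297040483325 handle deg 50.9135692292821
t 29.05 pos [577.3 150.3  91.7] rot [1.797e+02 1.000e-01 1.219e+02] F [6.  2.9 3.3] w 24.6
r 138.97187079611945 handle deg 53.473435047346534
```

```bash

python3 -m crank '1 0.4 -9.7 0 0 0 4; 1 0 0 0 0 0 0' >/dev/null; python3 q.py
python3 -m crank '1 0.4 -9.7 0 0 0 4; 1 0 0 0 0 0 0' >/dev/null; python3 q.py
python3 -m crank '1 0.4 -9.7 0 0 0 4; 1 0 0 0 0 0 0' >/dev/null; python3 q.py
python3 -m crank '1 0.4 -9.7 0 0 0 4; 1 0 0 0 0 0 0' >/dev/null; python3 q.py
```

```text
t 29.3 pos [568.6 145.6  91.6] rot [1.797e+02 1.000e-01 1.179e+02] F [5.5 2.7 3. ] w 24.2
r 138.8788312582963 handle deg 57.57795691534366
t 29.55 pos [559.7 141.5  91.6] rot [179.7   0.  113.9] F [5.6 3.3 4.5] w 24.7
r 138.79357751151338 handle deg 61.622742251597195
t 29.8 pos [550.5 138.1  91.6] rot [179.7   0.  109.9] F [4.5 2.4 4.1] w 24.3
r 138.74615502405072 handle deg 65.66512295230439
t 30.05 pos [541.2 135.3  91.6] rot [179.7  -0.  105.9] F [4.9 3.3 4. ] w 23.9
r 138.6829640543386 handle deg 69.67133017049184
```

```bash

python3 -m crank '1 0.4 -9.7 0 0 0 4; 1 0 0 0 0 0 0' >/dev/null; python3 q.py
python3 -m crank '1 0.4 -9.7 0 0 0 4; 1 0 0 0 0 0 0' >/dev/null; python3 q.py
python3 -m crank '1 0.4 -9.7 0 0 0 4; 1 0 0 0 0 0 0' >/dev/null; python3 q.py
python3 -m crank '1 1.7 21.6 0 0 0 -8.9; 1 1.7 21.6 0 0 0 -8.9; 1 1.7 21.6 0 0 0 -8.9; 1 1.7 21.6 0 0 0 -8.9; 1 1.7 21.6 0 0 0 -8.9; 1 1.7 21.6 0 0 0 -8.9; 1 1.7 21.6 0 0 0 -8.9; 1 1.7 21.6 0 0 0 -8.9; 1 1.4 18.5 0 0 0 -7.7; 1 0 0 0 0 0 0' >/dev/null; python3 q.py
```

```text
t 30.3 pos [531.8 133.2  91.6] rot [ 1.797e+02 -1.000e-01  1.019e+02] F [4.2 3.5 4.2] w 24.1
r 138.6359128871158 handle deg 73.66829908801735
t 30.55 pos [522.2 131.7  91.6] rot [ 1.797e+02 -1.000e-01  9.790e+01] F [5.1 4.2 4.2] w 24.5
r 138.6173189888326 handle deg 77.67838104929503
t 30.8 pos [512.6 130.9  91.6] rot [ 1.797e+02 -1.000e-01  9.390e+01] F [5.  4.6 3.3] w 24.3
r 138.63017883114384 handle deg 81.66131842011389
t 32.05 pos [645.6 252.8  91.7] rot [179.8   0.7 173. ] F [13.   1.7  1.2] w 24.0
r 141.05267916974492 handle deg 1.3243242756209819
```

```bash
python3 - <<'E'
from h import *
c,im=shot('scene','s7.png')
cv2.imwrite('pics/z7.png',np.hstack([cv2.resize(im[150:240,180:310],None,fx=4,fy=4,interpolation=cv2.INTER_CUBIC)]))
E
```

```text
(no output)
```

View pics/z7.png

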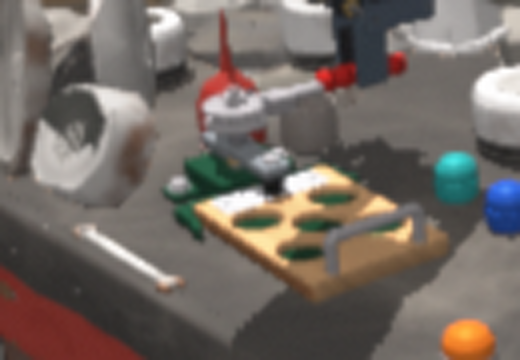

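The foot is down on the wear plate and the tray is at the stop. I'll continue in small forward steps until it stalls, relieving the radial load first.

```bash

python3 -m crank '1 -2 0 0 0 0 0; 1 0.6 -12.2 0 0 0 5; 1 0.6 -12.2 0 0 0 5; 1 0.2 -7.3 0 0 0 3; 1 0 0 0 0 0 0' >/dev/null; python3 q.py
python3 -m crank '1 0.3 -7.3 0 0 0 3; 1 0 0 0 0 0 0' >/dev/null; python3 q.py
python3 -m crank '1 0.2 -7.3 0 0 0 3; 1 0 0 0 0 0 0' >/dev/null; python3 q.py
python3 -m crank '1 0.3 -7.3 0 0 0 3; 1 0 0 0 0 0 0' >/dev/null; python3 q.py
python3 -m crank '1 0.2 -7.3 0 0 0 3; 1 0 0 0 0 0 0' >/dev/null; python3 q.py
```

```text
t 32.73 pos [636.9 220.   91.6] rot [179.8   0.3 159.8] F [7.  2.2 3. ] w 24.6
r 140.33068403784517 handle deg 15.173474948618102
t 32.98 pos [634.1 213.4  91.6] rot [179.8   0.3 156.8] F [6.9 0.8 3.1] w 24.3
r 140.2070465170812 handle deg 18.117757097127893
t 33.23 pos [631.  207.2  91.6] rot [179.8   0.3 153.8] F [6.1 2.9 2.2] w 24.2
r 140.03099183654786 handle deg 20.905396632366305
t 33.48 pos [627.5 200.8  91.6] rot [179.7   0.3 150.8] F [7.5 3.7 2.1] w 24.5
r 139.90752724847243 handle deg 23.907216376812187
t 33.73 pos [623.8 194.9  91.6] rot [179.7   0.3 147.8] F [7.1 4.  3.6] w 24.1
r 139.7351367410486 handle deg 26.788685895296283
```

```bash

python3 -m crank '1 0.2 -7.3 0 0 0 3; 1 0 0 0 0 0 0' >/dev/null; python3 q.py
python3 -m crank '1 0.2 -7.3 0 0 0 3; 1 0 0 0 0 0 0' >/dev/null; python3 q.py
python3 -m crank '1 0.2 -7.3 0 0 0 3; 1 0 0 0 0 0 0' >/dev/null; python3 q.py
python3 -m crank '1 0.2 -7.3 0 0 0 3; 1 0 0 0 0 0 0' >/dev/null; python3 q.py
python3 -m crank '1 0.2 -7.3 0 0 0 3; 1 0 0 0 0 0 0' >/dev/null; python3 q.py
```

```text
t 33.98 pos [620.  189.4  91.6] rot [179.6   0.2 144.8] F [6.8 5.2 1.8] w 23.9
r 139.63484774520384 handle deg 29.51546491522859
t 34.23 pos [616.  184.2  91.6] rot [179.5   0.2 141.8] F [7.6 7.  1. ] w 24.0
r 139.44529853107758 handle deg 32.20249599668317
t 34.48 pos [611.6 179.1  91.6] rot [179.4   0.2 138.8] F [8.6 8.2 0.3] w 24.1
r 139.26551111756797 handle deg 34.95230974964655
t 34.73 pos [607.  174.1  91.5] rot [179.4   0.2 135.9] F [10.   9.6 -0.6] w 23.9
r 139.13029555324687 handle deg 37.75915073535802
t 34.98 pos [599.1 166.7  91.4] rot [1.798e+02 1.000e-01 1.328e+02] F [4.1 1.8 5.4] w 24.3
r 138.82749587730876 handle deg 42.23320861245026
```

```bash
python3 - <<'E'
from h import *
c,im=shot('wrist','w8.png'); st()
E
```

```text
t 35.02 pos [599.  166.7  91.5] rot [1.798e+02 1.000e-01 1.328e+02] F [3.5 1.9 5.7] w 24.3
```

View pics/w8.png

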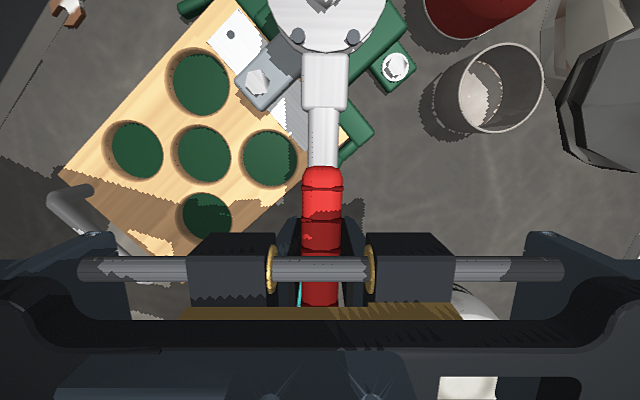

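The handle is still held squarely. The load rose to 14 N and then let go, so I'll go further to see whether that repeats, which would mean the pawl is skipping at the stop.

```bash

python3 -m crank '1 0.2 -7.3 0 0 0 3; 1 0 0 0 0 0 0' >/dev/null; python3 q.py
python3 -m crank '1 0.2 -7.3 0 0 0 3; 1 0 0 0 0 0 0' >/dev/null; python3 q.py
python3 -m crank '1 0.2 -7.3 0 0 0 3; 1 0 0 0 0 0 0' >/dev/null; python3 q.py
python3 -m crank '1 0.2 -7.3 0 0 0 3; 1 0 0 0 0 0 0' >/dev/null; python3 q.py
python3 -m crank '1 0.2 -7.3 0 0 0 3; 1 0 0 0 0 0 0' >/dev/null; python3 q.py
```

```text
t 35.27 pos [593.5 162.1  91.4] rot [179.8   0.  129.7] F [3.5 3.  4.9] w 24.4
r 138.73381813678765 handle deg 45.21719261615132
t 35.52 pos [588.2 158.   91.4] rot [179.7   0.  126.7] F [6.  4.8 3.2] w 24.2
r 138.68830179296327 handle deg 47.96932450032372
t 35.77 pos [582.7 154.3  91.4] rot [179.6   0.  123.8] F [6.6 6.2 2.7] w 24.0
r 138.56695395417043 handle deg 50.719802494395296
t 36.02 pos [577.2 150.8  91.4] rot [179.5   0.  120.8] F [8.4 7.3 1.8] w 23.8
r 138.48395394113405 handle deg 53.43942572487568
t 36.27 pos [571.3 147.6  91.4] rot [179.5   0.  117.8] F [8.8 8.7 0.4] w 23.9
r 138.362461342083 handle deg 56.221758092832495
```

The load is rising again on a 20° (one tooth) period, so the pawl is skipping and the screw is at its stop. I'll park the handle.

```bash

python3 -m crank '1 1.7 21.7 0 0 0 -9; 1 1.7 21.7 0 0 0 -9; 1 1.7 21.7 0 0 0 -9; 1 1.7 21.7 0 0 0 -9; 1 1.7 21.7 0 0 0 -9; 1 1.2 21.7 0 0 0 -9; 1 -1 0 0 0 0 0' >/dev/null; python3 q.py
python3 -m crank '1 0 4.8 0 0 0 -2; 1 0 0 0 0 0 0' >/dev/null; python3 q.py
python3 -m crank '1 0 2.5 0 0 0 -1; 1 0 0 0 0 0 0' >/dev/null; python3 q.py
python3 -m crank '1 0 2.5 0 0 0 -1; 1 0 0 0 0 0 0' >/dev/null; python3 q.py
```

```text
t 37.15 pos [644.6 249.6  91.4] rot [179.9   0.3 171.9] F [5.2 1.8 5.2] w 24.5
r 140.52527644700479 handle deg 2.652444690361179
t 37.4 pos [645.2 253.6  91.4] rot [179.8   0.3 173.8] F [7.6 3.  3. ] w 24.7
r 140.61100847151002 handle deg 0.9953110835568744
t 37.65 pos [645.6 255.9  91.4] rot [179.8   0.3 174.8] F [6.5 2.9 3.4] w 24.6
r 140.69636502736614 handle deg 0.05796111185235908
t 37.9 pos [645.8 258.3  91.4] rot [179.9   0.3 175.8] F [6.1 3.4 4.2] w 24.4
r 140.731419328335 handle deg -0.9025234321271061
```

```bash

python3 -m crank '1 0 2.5 0 0 0 -1; 1 0 0 0 0 0 0' >/dev/null; python3 q.py
python3 -m crank '1 0 2.5 0 0 0 -1; 1 0 0 0 0 0 0' >/dev/null; python3 q.py
```

```text
t 38.15 pos [645.6 258.3  91.3] rot [-179.9    0.2  176.8] F [ 5.8 -3.7  4.8] w 25.1
r 140.50075147311674 handle deg -0.9262313688473531
t 38.4 pos [645.3 258.5  91.2] rot [-179.6    0.2  177.8] F [ 4.  -9.2  6.1] w 25.4
r 140.2518565656116 handle deg -0.9709187071722827
```

The handle is against its park stop. I'll ease off, release and lift, then view the pockets from above at yaw 90.

```bash

python3 -m crank '1 0 -4.5 0 0 0 2; 0.3 0 0 0 0 0 0; 0.3 0 0 0 0 0 0; 0.3 0 0 0 0 0 0; 0.3 0 0 -45 0 0 0; 0.3 0 0 -50 0 0 0; 0.3 0 0 0 0 0 0'; python3 -c "
from h import *
plan(490,55,220,90,g=-0.3,n=9)"
```

```text
time_s: 39.28
ee_pos: [645.2, 258.7, 190.4]
ee_rot: [179.8, 0.5, 175.7]
force: [-0.1, 0.2, -0.8]
gripper_width: 31.8
gripper_force: 0.0
9 -0.3 15.5 -23.9 -3.3 0 0 9.5; -0.3 11.3 -26.1 -3.3 0 0 9.5; -0.3 6.9 -27.6 -3.3 0 0 9.5; -0.3 2.2 -28.4 -3.3 0 0 9.5; -0.3 -2.5 -28.3 -3.3 0 0 9.5; -0.3 -7.2 -27.5 -3.3 0 0 9.5; -0.3 -11.6 -26.0 -3.3 0 0 9.5; -0.3 -15.8 -23.7 -3.3 0 0 9.5; -0.3 -19.5 -20.8 -3.3 0 0 9.5
```

```bash

python3 -m crank '-0.2 15.5 -24 -3 0 0 9.5; -0.2 11.3 -26 -3 0 0 9.5; -0.2 6.9 -27.6 -3 0 0 9.5; -0.2 2.2 -28.4 -3 0 0 9.5; -0.2 -2.5 -28.3 -3 0 0 9.5; -0.2 -7.2 -27.5 -3 0 0 9.5; -0.2 -11.6 -26 -3 0 0 9.5; -0.2 -15.8 -23.7 -3 0 0 9.5; -0.2 -19.5 -20.8 -3 0 0 9.5; 0 0 0 0 0 0 0'
cat > pk.py <<'E'
from h import *
def pockets(f):
    c,im=shot('wrist',f)
    hsv=cv2.cvtColor(im,cv2.COLOR_BGR2HSV); m=cv2.inRange(hsv,(60,60,40),(95,255,140)); m[260:]=0
    n,l,S,ce=cv2.connectedComponentsWithStats(m); out=[]
    for i in range(1,n):
        if S[i,4]>500:
            w=px2w(c,*ce[i],10); print(np.round(ce[i]),S[i],np.round(w,1)); out.append(w)
    return out
E
python3 - <<'E'
from pk import *
st(); pockets('w9.png')
c,im=shot('top','t9.png')
plan(440,-215,300,90,g=-0.2)
E
```

```text
time_s: 40.52
ee_pos: [486.5, 53.0, 211.8]
ee_rot: [-179.9, 0.0, 90.1]
force: [-0.0, -0.8, -0.2]
gripper_width: 47.9
gripper_force: 0.0
t 40.52 pos [486.5  53.  211.8] rot [-179.9    0.    90.1] F [-0.  -0.8 -0.2] w 47.9
[287.  15.] [ 256    0   68   55 1343] [447.9 249.8  10. ]
[381.  24.] [ 349    0   59   71 1381] [556.6 240.5  10. ]
[296.  82.] [ 277   62   38   41 1219] [456.6 178.3  10. ]
[361.  89.] [ 343   70   37   40 1188] [536.3 170.2  10. ]
[325. 120.] [ 307  101   37   38 1117] [492.3 134.5  10. ]
[291. 148.] [ 273  130   36   37 1024] [448.7  98.8  10. ]
[352. 155.] [ 335  137   36   36 1007] [528.1  90.7  10. ]
6 -0.2 -44.8 -8.2 -14.7 0 0 0.0; -0.2 -44.8 -8.2 -14.7 0 0 0.0; -0.2 -44.8 -8.1 -14.7 0 0 0.0; -0.2 -44.9 -8.1 -14.7 0 0 0.0; -0.2 -44.9 -8.1 -14.7 0 0 0.0; -0.2 -44.9 -8.0 -14.7 0 0 0.0
```

View pics/w9.png

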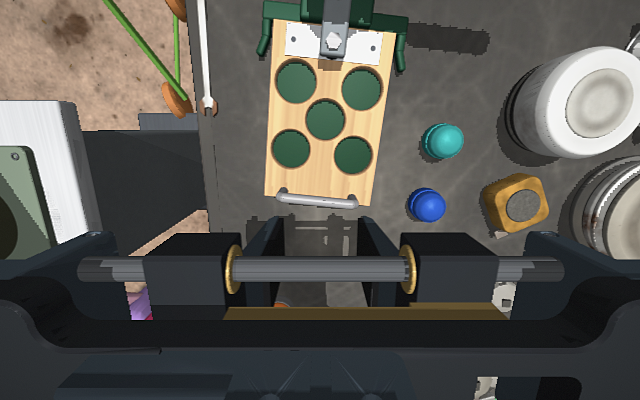

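The pockets fit the 80 mm grid, with the tray at about -5.8°. Now one view of all the lenses from around y -300.

```bash

python3 -m crank '-0.2 -50 -6 -10 0 0 0; -0.2 -50 -6 -10 0 0 0; -0.2 -50 -6 -10 0 0 0; -0.2 -50 -6 -12 0 0 0; -0.2 -50 -6 -12 0 0 0; -0.2 -50 -6 -12 0 0 0; -0.2 -50 -6 -12 0 0 0; -0.2 0 0 0 0 0 0'
cat > ln.py <<'E'
from h import *
def lenses(f):
    c,im=shot('wrist',f)
    hsv=cv2.cvtColor(im,cv2.COLOR_BGR2HSV); m=cv2.inRange(hsv,(0,170,90),(20,255,255))|cv2.inRange(hsv,(172,170,90),(180,255,255)); m[300:]=0
    m=cv2.morphologyEx(m,cv2.MORPH_OPEN,np.ones((3,3)))
    n,l,S,ce=cv2.connectedComponentsWithStats(m)
    for i in range(1,n):
        if S[i,4]>60: x,y,w,h=S[i,:4]; print(im[int(ce[i][1]),int(ce[i][0])],S[i],'dome',np.round(px2w(c,x+w/2-.5,y+h/2-.5,33),1))
    return c,im
E
python3 - <<'E'
from ln import *
st(); lenses('w10.png')
E
```

```text
time_s: 41.62
ee_pos: [447.7, -298.9, 290.3]
ee_rot: [180.0, 0.1, 90.0]
force: [-0.1, 1.2, -0.6]
gripper_width: 54.6
gripper_force: 0.0
t 41.62 pos [ 447.7 -298.9  290.3] rot [1.8e+02 1.0e-01 9.0e+01] F [-0.1  1.2 -0.6] w 54.6
[ 92 183 248] [290  48  27  32 658] dome [ 424.7 -141.7   33. ]
[ 67  67 239] [303 116  26  27 565] dome [ 441.6 -229.3   33. ]
[ 93 186 250] [284 172  25  25 468] dome [ 411.3 -311.2   33. ]
[ 79  80 247] [309 221  25  25 481] dome [ 449.9 -391.8   33. ]
[ 36  32 111] [293 282   7  17  84] dome [ 407.3 -496.    33. ]
```

View pics/w10.png

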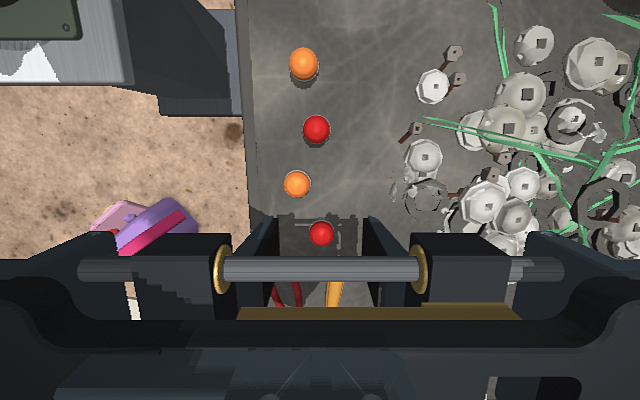

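All four lenses stand at (424.7,-141.7), (441.6,-229.3), (411.3,-311.2) and (449.9,-391.8). I'll start with the far red one.

```bash

python3 -m crank '-0.3 -46 1 30 0 0 0; -0.3 -47 1 40 0 0 0; -0.3 0 0 60 0 0 0; -0.3 0 0 60 0 0 0; -0.3 0 0 50 0 0 0; -0.3 0 0 0 0 0 0'
python3 - <<'E'
from ln import *
s=st(); plan(449.9,-391.8,24,90,g=-0.3)
E
```

```text
time_s: 42.42
ee_pos: [447.4, -385.3, 46.4]
ee_rot: [-179.6, -0.4, 90.3]
force: [0.6, -1.5, 1.3]
gripper_width: 59.3
gripper_force: 0.0
t 42.42 pos [ 447.4 -385.3   46.4] rot [-179.6   -0.4   90.3] F [ 0.6 -1.5  1.3] w 59.3
1 -0.3 -6.5 2.4 22.4 0 0 0.3
```

```bash

python3 -m crank '-0.3 0 0 0 0 0 0;-0.3 0 0 0 0 0 0'
```

```text
time_s: 42.68
ee_pos: [450.7, -390.0, 53.1]
ee_rot: [179.8, 0.2, 90.2]
force: [-0.2, 0.2, 0.4]
gripper_width: 59.2
gripper_force: 0.0
```

```bash

python3 -m crank '-0.3 -1.8 -0.6 15 0 0 0; -0.3 0 0 13 0 0 0; -0.3 0 0 0 0 0 0; 0.3 0 0 0 0 0 0; 0.3 0 0 0 0 0 0; 0.3 0 0 0 0 0 0' 12
python3 -m crank '0.3 0 0 -20 0 0 0; 0.3 0 0 -50 0 0 0; 0.3 0 0 -20 0 0 0;0.3 0 0 0 0 0 0'
python3 - <<'E'
from h import *
plan(450,97,120,84.3,g=0.3)
E
```

```text
time_s: 43.42
ee_pos: [448.2, -390.8, 22.0]
ee_rot: [-180.0, -0.0, 90.1]
force: [0.7, -0.2, -0.8]
gripper_width: 42.4
gripper_force: 12.0
time_s: 43.92
ee_pos: [449.0, -391.5, 113.9]
ee_rot: [179.9, 0.1, 90.1]
force: [0.7, 1.1, -0.8]
gripper_width: 41.9
gripper_force: 12.0
10 0.3 48.9 0.2 -0.6 0 0 0.6; 0.3 48.9 -0.3 -0.6 0 0 0.6; 0.3 48.8 -0.8 -0.6 0 0 0.6; 0.3 48.8 -1.3 -0.6 0 0 0.6; 0.3 48.8 -1.8 -0.6 0 0 0.6; 0.3 48.8 -2.3 -0.6 0 0 0.6; 0.3 48.8 -2.8 -0.6 0 0 0.6; 0.3 48.7 -3.3 -0.6 0 0 0.6; 0.3 48.7 -3.8 -0.6 0 0 0.6; 0.3 48.7 -4.3 -0.6 0 0 0.6
```

```bash

python3 -m crank '0.3 48.8 0 -0.6 0 0 0.6; 0.3 48.8 -0.3 -0.6 0 0 0.6; 0.3 48.8 -0.8 -0.6 0 0 0.6; 0.3 48.8 -1.3 -0.6 0 0 0.6; 0.3 48.8 -1.8 -0.6 0 0 0.6; 0.3 48.8 -2.3 -0.6 0 0 0.6; 0.3 48.8 -2.8 -0.6 0 0 0.6; 0.3 48.8 -3.3 -0.6 0 0 0.6; 0.3 48.8 -3.8 -0.6 0 0 0.6; 0.3 48.8 -4.3 -0.6 0 0 0.6'; python3 -m crank '0.3 0 0 0 0 0 0;0.3 0 0 0 0 0 0;0.3 0 0 0 0 0 0'
python3 - <<'E'
from pk import *
st(); pockets('w11.png'); plan(448.4,98.5,40,84.3,g=0.3,n=3)
E
```

```text
time_s: 45.18
ee_pos: [448.5, 99.0, 116.9]
ee_rot: [-179.8, 0.1, 84.1]
force: [1.1, -0.4, -1.1]
gripper_width: 42.1
gripper_force: 12.0
time_s: 45.55
ee_pos: [449.4, 96.5, 117.9]
ee_rot: [-179.9, 0.0, 84.0]
force: [-1.2, -0.1, -1.3]
gripper_width: 42.1
gripper_force: 12.0
t 45.55 pos [449.4  96.5 117.9] rot [-179.9    0.    84. ] F [-1.2 -0.1 -1.3] w 42.1
[57. 11.] [ 22   0  62  26 751] [245.1 285.9  10. ]
[305.  28.] [ 263    0   89   87 2781] [453.  251.3  10. ]
[429.  29.] [ 390    0   73   86 2405] [559.5 239.2  10. ]
[318. 116.] [ 293   90   51   52 2062] [456.6 178.4  10. ]
[404. 115.] [ 381   90   48   52 1999] [536.3 170.3  10. ]
[360. 159.] [ 336  135   48   49 1822] [492.2 134.6  10. ]
[505. 171.] [ 487  147   49   49 1042] [632.4 107.8  10. ]
[318. 196.] [ 296  178   46   38 1378] [448.6 101.5  10. ]
[399. 199.] [ 376  178   46   44 1546] [528.3  90.3  10. ]
3 0.3 0.6 -0.5 26.0 0 0 -0.1; 0.3 0.6 -0.5 26.0 0 0 -0.1; 0.3 0.6 -0.5 26.0 0 0 -0.1
```

View pics/w11.png

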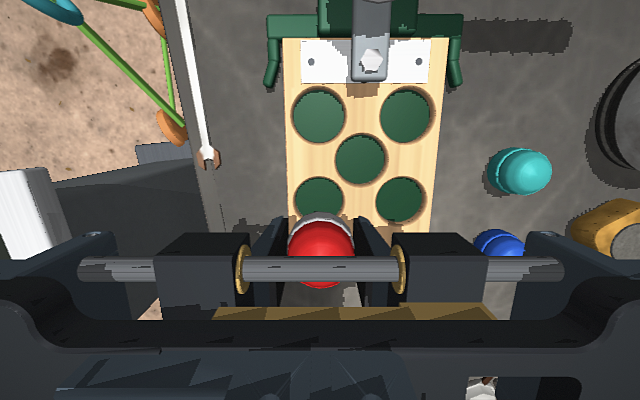

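The lens is held upright and the pockets repeat to within 0.2 mm. By my count that was 15 pictures, one over the limit of 14, so from here on I'll check numerically only. Lowering into pocket_3.

```bash

python3 -m crank '0.3 0.7 -0.4 26 0 0 0; 0.3 0.7 -0.4 26 0 0 0; 0.3 0.7 -0.3 24 0 0 0; 0.3 0 0 0 0 0 0; 0.3 0 0 0 0 0 0; 0.3 0 0 0 0 0 0'
python3 -m crank '0.3 0 0 3 0 0 0; 0.3 0 0 3 0 0 0; 0.3 0 0 0 0 0 0; 0.3 0 0 0 0 0 0'
```

```text
time_s: 46.35
ee_pos: [449.8, 99.7, 43.4]
ee_rot: [179.9, -0.0, 84.1]
force: [0.5, -0.1, -1.0]
gripper_width: 42.4
gripper_force: 12.0
time_s: 46.85
ee_pos: [448.9, 99.9, 36.4]
ee_rot: [-180.0, 0.0, 84.1]
force: [0.6, 0.4, -1.7]
gripper_width: 42.0
gripper_force: 12.0
```

```bash

python3 -m crank '0.3 -1 0 1.5 0 0 0; 0.3 0 0 1.5 0 0 0; 0.3 0 0 0 0 0 0'
python3 -m crank '0.3 0 0 1 0 0 0; 0.3 0 0 0 0 0 0'
python3 -m crank '0.3 0 0 1 0 0 0; 0.3 0 0 0 0 0 0'
```

```text
time_s: 47.22
ee_pos: [448.6, 99.0, 33.3]
ee_rot: [-180.0, -0.0, 84.1]
force: [-0.8, 1.4, -0.3]
gripper_width: 42.2
gripper_force: 12.0
time_s: 47.48
ee_pos: [448.6, 99.0, 32.4]
ee_rot: [-180.0, -0.0, 84.1]
force: [-1.2, 3.5, 0.4]
gripper_width: 42.2
gripper_force: 12.0
time_s: 47.72
ee_pos: [448.6, 99.0, 31.4]
ee_rot: [-180.0, -0.0, 84.1]
force: [-1.0, 4.3, 0.9]
gripper_width: 42.0
gripper_force: 12.0
```

```bash

python3 -m crank '0.3 1.2 0 0 0 0 0; 0.3 0 0 0 0 0 0'
python3 -m crank '0.3 0 0 0.7 0 0 0; 0.3 0 0 0 0 0 0'
python3 -m crank '0.3 0 0 0.5 0 0 0; 0.3 0 0 0 0 0 0'
```

```text
time_s: 47.98
ee_pos: [448.9, 99.7, 31.3]
ee_rot: [-180.0, 0.0, 84.1]
force: [-0.9, 0.5, -0.8]
gripper_width: 42.2
gripper_force: 12.0
time_s: 48.22
ee_pos: [449.1, 99.9, 30.7]
ee_rot: [180.0, 0.0, 84.1]
force: [-1.3, 0.2, -0.7]
gripper_width: 41.9
gripper_force: 12.0
time_s: 48.48
ee_pos: [449.1, 100.0, 30.2]
ee_rot: [180.0, 0.0, 84.1]
force: [-0.6, 1.0, -1.3]
gripper_width: 42.2
gripper_force: 12.0
```

```bash

python3 -m crank '0.3 0 0 0.4 0 0 0; 0.3 0 0 0 0 0 0'
python3 -m crank '0.3 0 0 0.4 0 0 0; 0.3 0 0 0 0 0 0'
```

```text
time_s: 48.72
ee_pos: [449.1, 100.0, 30.0]
ee_rot: [180.0, 0.0, 84.1]
force: [-0.6, -0.3, 1.8]
gripper_width: 42.0
gripper_force: 12.0
time_s: 48.98
ee_pos: [449.1, 100.0, 30.0]
ee_rot: [180.0, 0.0, 84.1]
force: [-0.5, -0.4, 5.5]
gripper_width: 42.2
gripper_force: 12.0
```

The lens is seated. I'll release it, lift, and go to the next one: amber at (411.3,-311.2).

```bash

python3 -m crank '0.3 0 0 -0.5 0 0 0; -0.2 0 0 0 0 0 0; -0.2 0 0 0 0 0 0; -0.2 0 0 0 0 0 0; -0.2 0 0 -15 0 0 0; -0.2 0 0 -45 0 0 0; -0.2 0 0 -45 0 0 0; -0.2 0 0 0 0 0 0'
python3 - <<'E'
from h import *
st(); plan(413,-250,170,90,g=-0.25,n=8)
E
```

```text
time_s: 49.98
ee_pos: [451.4, 100.5, 138.1]
ee_rot: [179.6, -0.1, 84.1]
force: [-0.9, 0.6, -0.6]
gripper_width: 54.8
gripper_force: 0.0
t 49.98 pos [451.4 100.5 138.1] rot [ 1.796e+02 -1.000e-01  8.410e+01] F [-0.9  0.6 -0.6] w 54.8
8 -0.25 -44.1 -0.3 -4.0 0 0 -0.7; -0.25 -44.1 -0.8 -4.0 0 0 -0.7; -0.25 -44.1 -1.4 -4.0 0 0 -0.7; -0.25 -44.0 -2.0 -4.0 0 0 -0.7; -0.25 -44.0 -2.5 -4.0 0 0 -0.7; -0.25 -44.0 -3.1 -4.0 0 0 -0.7; -0.25 -43.9 -3.7 -4.0 0 0 -0.7; -0.25 -43.9 -4.2 -4.0 0 0 -0.7
```

```bash

python3 -m crank '-0.25 -49.5 0 -2 0 0 -0.6; -0.25 -49.5 -0.5 -2 0 0 -0.6; -0.25 -49.5 -1 -2 0 0 -0.6; -0.25 -49.5 -1.5 -2 0 0 -0.6; -0.25 -49.5 -2 -2 0 0 -0.7; -0.25 -49.5 -2.5 -2 0 0 -0.7; -0.25 -49.5 -3 -2 0 0 -0.7; -0.25 -49.5 -3.5 -2 0 0 -0.7; -0.25 -49.5 -4 -2 0 0 -0.7; -0.25 0 0 0 0 0 0'
python3 -m crank '-0.25 0 0 0 0 0 0; -0.25 0 0 0 0 0 0'
python3 - <<'E'
from ln import *
st(); lenses('w12.png'); plan(411.3,-311,55,90,g=-0.25,n=3)
E
```

```text
time_s: 51.22
ee_pos: [404.0, -346.3, 151.5]
ee_rot: [-179.9, -0.0, 89.8]
force: [-0.2, 1.5, -0.2]
gripper_width: 57.1
gripper_force: 0.0
time_s: 51.48
ee_pos: [404.5, -342.3, 152.4]
ee_rot: [-179.9, -0.1, 90.1]
force: [-0.0, -0.2, 0.2]
gripper_width: 56.8
gripper_force: 0.0
t 51.48 pos [ 404.5 -342.3  152.4] rot [-1.799e+02 -1.000e-01  9.010e+01] F [-0.  -0.2  0.2] w 56.8
[24 53 99] [332   0  20   4  68] dome [ 423.4 -163.4   33. ]
[ 69  69 240] [ 339   61   42   44 1456] dome [ 441.8 -229.5   33. ]
[ 93 186 252] [ 308  150   38   39 1040] dome [ 411.3 -311.3   33. ]
3 -0.25 10.5 2.2 32.6 0 0 0.0; -0.25 10.5 2.2 32.6 0 0 0.0; -0.25 10.5 2.2 32.6 0 0 0.0
```

```bash

python3 -m crank '-0.25 10.4 2.3 32 0 0 0; -0.25 10.4 2.3 32 0 0 0; -0.25 10.4 2.2 33 0 0 0; -0.25 0 0 0 0 0 0; -0.25 0 0 0 0 0 0;-0.25 0 0 0 0 0 0'
```

```text
time_s: 52.28
ee_pos: [412.5, -313.5, 57.5]
ee_rot: [179.9, 0.1, 90.0]
force: [-0.4, 0.1, -0.2]
gripper_width: 56.9
gripper_force: 0.0
```

Now descend to TCP z≈24 (fingertips 13 mm up) and grip.

```bash

python3 -m crank '-0.25 2 -1 17 0 0 0; -0.25 0 0 16 0 0 0; -0.25 0 0 0 0 0 0; -0.25 0 0 0 0 0 0; 0.3 0 0 0 0 0 0; 0.3 0 0 0 0 0 0; 0.3 0 0 0 0 0 0' 12
python3 -m crank '0.3 0 0 -20 0 0 0; 0.3 0 0 -50 0 0 0; 0.3 0 0 -20 0 0 0;0.3 0 0 0 0 0 0'
python3 - <<'E'
from h import *
plan(528.4,90.6,120,84.3,g=0.3,n=9)
E
```

```text
time_s: 53.15
ee_pos: [410.9, -310.9, 23.6]
ee_rot: [179.9, 0.1, 90.0]
force: [-0.9, -0.4, 4.5]
gripper_width: 42.9
gripper_force: 12.0
time_s: 53.65
ee_pos: [411.2, -311.0, 114.2]
ee_rot: [179.8, 0.1, 90.0]
force: [0.2, 0.5, -1.3]
gripper_width: 42.6
gripper_force: 12.0
9 0.3 44.6 13.0 -0.6 0 0 0.6; 0.3 44.8 12.5 -0.6 0 0 0.6; 0.3 44.9 12.0 -0.6 0 0 0.6; 0.3 45.0 11.5 -0.6 0 0 0.6; 0.3 45.2 11.0 -0.6 0 0 0.6; 0.3 45.3 10.5 -0.6 0 0 0.6; 0.3 45.4 10.0 -0.6 0 0 0.6; 0.3 45.5 9.5 -0.6 0 0 0.6; 0.3 45.6 9.0 -0.6 0 0 0.6
```

```bash

python3 -m crank '0.3 44.6 13 -0.6 0 0 0.6; 0.3 44.8 12.5 -0.6 0 0 0.6; 0.3 44.9 12 -0.6 0 0 0.6; 0.3 45 11.5 -0.6 0 0 0.6; 0.3 45.2 11 -0.6 0 0 0.6; 0.3 45.3 10.5 -0.6 0 0 0.6; 0.3 45.4 10 -0.6 0 0 0.7; 0.3 45.5 9.5 -0.6 0 0 0.7; 0.3 45.6 9 -0.6 0 0 0.7; 0.3 0 0 0 0 0 0'
python3 -m crank '0.3 0 0 0 0 0 0; 0.3 0 0 0 0 0 0; 0.3 0 0 0 0 0 0'
python3 -c "
from h import *
plan(528.6,91,45,84.3,g=0.3,n=3)"
```

```text
time_s: 54.9
ee_pos: [526.4, 93.8, 116.5]
ee_rot: [-179.9, 0.0, 84.5]
force: [-0.3, -0.4, -0.9]
gripper_width: 42.5
gripper_force: 12.0
time_s: 55.28
ee_pos: [526.4, 90.3, 118.2]
ee_rot: [-180.0, 0.0, 84.2]
force: [0.5, -0.3, -1.1]
gripper_width: 42.7
gripper_force: 12.0
3 0.3 0.3 0.7 24.4 0 0 -0.0; 0.3 0.3 0.7 24.4 0 0 -0.0; 0.3 0.3 0.7 24.4 0 0 -0.0
```

```bash

python3 -m crank '0.3 0.3 0.7 24.4 0 0 0; 0.3 0.3 0.7 24.4 0 0 0; 0.3 0.3 0.7 24.4 0 0 0; 0.3 0 0 0 0 0 0; 0.3 0 0 0 0 0 0; 0.3 0 0 0 0 0 0'
python3 -m crank '0.3 0 0 4 0 0 0; 0.3 0 0 4 0 0 0; 0.3 0 0 0 0 0 0; 0.3 0 0 0 0 0 0'
python3 -m crank '0.3 0 0 2 0 0 0; 0.3 0 0 0 0 0 0; 0.3 0 0 0 0 0 0'
```

```text
time_s: 56.02
ee_pos: [529.7, 92.0, 46.3]
ee_rot: [179.9, -0.0, 84.3]
force: [-0.1, -0.3, -0.6]
gripper_width: 42.7
gripper_force: 12.0
time_s: 56.52
ee_pos: [528.8, 92.1, 37.1]
ee_rot: [-180.0, 0.0, 84.3]
force: [-0.3, -0.1, -1.4]
gripper_width: 42.8
gripper_force: 12.0
time_s: 56.9
ee_pos: [528.8, 92.0, 35.1]
ee_rot: [180.0, 0.0, 84.3]
force: [-0.4, 0.7, -1.0]
gripper_width: 42.7
gripper_force: 12.0
```

```bash

python3 -m crank '0.3 -0.5 0 1.5 0 0 0; 0.3 0 0 0 0 0 0'
python3 -m crank '0.3 0 0 1 0 0 0; 0.3 0 0 0 0 0 0'
python3 -m crank '0.3 0 0 0.6 0 0 0; 0.3 0 0 0 0 0 0'
```

```text
time_s: 57.15
ee_pos: [528.7, 91.5, 33.5]
ee_rot: [-180.0, 0.0, 84.3]
force: [0.1, -0.3, -0.3]
gripper_width: 42.7
gripper_force: 12.0
time_s: 57.4
ee_pos: [528.7, 91.5, 32.5]
ee_rot: [-180.0, 0.0, 84.3]
force: [0.1, 0.1, -1.1]
gripper_width: 43.0
gripper_force: 12.0
time_s: 57.65
ee_pos: [528.8, 91.5, 32.0]
ee_rot: [-180.0, 0.0, 84.3]
force: [-0.0, 1.2, -1.0]
gripper_width: 42.7
gripper_force: 12.0
```

```bash

python3 -m crank '0.3 0 0 0.5 0 0 0; 0.3 0 0 0 0 0 0'
python3 -m crank '0.3 0 0 0.4 0 0 0; 0.3 0 0 0 0 0 0'
python3 -m crank '0.3 0 0 0.3 0 0 0; 0.3 0 0 0 0 0 0'
```

```text
time_s: 57.9
ee_pos: [528.8, 91.6, 31.7]
ee_rot: [180.0, 0.0, 84.3]
force: [-0.1, -0.5, -0.0]
gripper_width: 42.4
gripper_force: 12.0
time_s: 58.15
ee_pos: [528.8, 91.6, 31.6]
ee_rot: [180.0, 0.0, 84.3]
force: [-1.2, -0.4, 5.2]
gripper_width: 42.4
gripper_force: 12.0
time_s: 58.4
ee_pos: [528.8, 91.6, 31.6]
ee_rot: [180.0, -0.0, 84.3]
force: [-2.4, -0.1, 7.7]
gripper_width: 42.8
gripper_force: 12.0
```

Seated at 31.6, as expected. I'll back off 0.7 mm, release, and go for the red lens at (441.7,-229.4).

```bash

python3 -m crank '0.3 0 0 -0.8 0 0 0; -0.2 0 0 0 0 0 0; -0.2 0 0 0 0 0 0; -0.2 0 0 0 0 0 0; -0.2 0 0 -15 0 0 0; -0.2 0 0 -45 0 0 0; -0.2 0 0 -45 0 0 0; -0.2 0 0 0 0 0 0; -0.2 0 0 0 0 0 0'
python3 - <<'E'
from pk import *
st(); pockets('w13.png')
plan(440,-262,150,90,g=-0.25,n=8)
E
```

```text
time_s: 59.52
ee_pos: [528.4, 91.5, 136.9]
ee_rot: [180.0, 0.0, 84.3]
force: [-0.6, -0.3, -0.2]
gripper_width: 54.7
gripper_force: 0.0
t 59.52 pos [528.4  91.5 136.9] rot [180.    0.   84.3] F [-0.6 -0.3 -0.2] w 54.7
[27. 15.] [  0   0  56  29 804] [280.2 288.   10. ]
[216.  39.] [ 185    0   68   93 2147] [447.3 251.7  10. ]
[327.  35.] [ 288    0   83   93 2689] [550.8 244.4  10. ]
[239. 120.] [ 217   96   45   48 1721] [456.5 178.3  10. ]
[319. 120.] [ 296   96   47   49 1777] [536.1 170.2  10. ]
[281. 160.] [ 259  138   45   45 1574] [492.3 134.5  10. ]
[414. 172.] [401 150  39  44 503] [629.8 108.6  10. ]
8 -0.25 -45.1 -6.6 -1.7 0 0 -0.7; -0.25 -45.0 -7.1 -1.7 0 0 -0.7; -0.25 -44.9 -7.7 -1.7 0 0 -0.7; -0.25 -44.8 -8.2 -1.7 0 0 -0.7; -0.25 -44.7 -8.8 -1.7 0 0 -0.7; -0.25 -44.6 -9.3 -1.7 0 0 -0.7; -0.25 -44.4 -9.9 -1.7 0 0 -0.7; -0.25 -44.3 -10.4 -1.7 0 0 -0.7
```

```bash

python3 -m crank '-0.25 -45 -6.6 -1.7 0 0 -0.7; -0.25 -45 -7.1 -1.7 0 0 -0.7; -0.25 -45 -7.7 -1.7 0 0 -0.7; -0.25 -45 -8.2 -1.7 0 0 -0.7; -0.25 -45 -8.8 -1.7 0 0 -0.7; -0.25 -44.6 -9.3 -1.7 0 0 -0.7; -0.25 -44.4 -9.9 -1.7 0 0 -0.7; -0.25 -44.3 -10.4 -1.7 0 0 -0.8; -0.25 0 0 0 0 0 0; -0.25 0 0 0 0 0 0'
python3 -m crank '-0.25 0 0 0 0 0 0'
python3 - <<'E'
from ln import *
st(); lenses('w14.png'); plan(441.7,-229.2,57,90,g=-0.25,n=3)
E
```

```text
time_s: 60.82
ee_pos: [440.0, -261.8, 149.2]
ee_rot: [-179.9, -0.1, 90.0]
force: [0.9, -0.2, 0.1]
gripper_width: 57.3
gripper_force: 0.0
time_s: 60.95
ee_pos: [440.6, -261.3, 149.7]
ee_rot: [-179.9, -0.1, 90.1]
force: [0.9, -0.3, 0.1]
gripper_width: 57.4
gripper_force: 0.0
t 60.95 pos [ 440.6 -261.3  149.7] rot [-1.799e+02 -1.000e-01  9.010e+01] F [ 0.9 -0.3  0.1] w 57.4
[ 97 192 251] [ 282   51   42   47 1421] dome [ 424.4 -141.8   33. ]
[ 66  67 242] [ 302  148   39   40 1204] dome [ 441.7 -228.5   33. ]
3 -0.25 10.7 0.4 31.0 0 0 0.0; -0.25 10.7 0.3 31.0 0 0 0.0; -0.25 10.7 0.3 31.0 0 0 0.0
```

```bash

python3 -m crank '-0.25 10.7 0.4 31 0 0 0; -0.25 10.7 0.3 31 0 0 0; -0.25 10.7 0.3 31 0 0 0; -0.25 0 0 0 0 0 0; -0.25 0 0 0 0 0 0; -0.25 0 0 0 0 0 0; -0.25 0 0 0 0 0 0'
```

```text
time_s: 61.88
ee_pos: [442.2, -230.9, 58.2]
ee_rot: [179.9, 0.1, 90.0]
force: [-0.5, -0.1, -0.3]
gripper_width: 57.0
gripper_force: 0.0
```

```bash

python3 -m crank '-0.25 1.8 -0.4 17 0 0 0; -0.25 0 0 17 0 0 0; -0.25 0 0 0 0 0 0; -0.25 0 0 0 0 0 0; 0.3 0 0 0 0 0 0; 0.3 0 0 0 0 0 0; 0.3 0 0 0 0 0 0' 12
python3 -m crank '0.3 0 0 -20 0 0 0; 0.3 0 0 -50 0 0 0; 0.3 0 0 -25 0 0 0;0.3 0 0 0 0 0 0'
python3 - <<'E'
from h import *
plan(456.9,179.2,122,84.3,g=0.3,n=9)
E
```

```text
time_s: 62.75
ee_pos: [441.4, -228.7, 23.7]
ee_rot: [180.0, 0.0, 90.0]
force: [-0.3, 0.6, 3.0]
gripper_width: 42.5
gripper_force: 12.0
time_s: 63.25
ee_pos: [442.2, -229.1, 119.8]
ee_rot: [179.8, 0.1, 90.0]
force: [0.7, -0.1, -2.0]
gripper_width: 42.0
gripper_force: 12.0
9 0.3 45.4 1.6 -0.2 0 0 0.6; 0.3 45.4 1.1 -0.2 0 0 0.6; 0.3 45.4 0.6 -0.2 0 0 0.6; 0.3 45.4 0.1 -0.2 0 0 0.6; 0.3 45.4 -0.4 -0.2 0 0 0.6; 0.3 45.4 -0.9 -0.2 0 0 0.6; 0.3 45.4 -1.4 -0.2 0 0 0.6; 0.3 45.4 -1.9 -0.2 0 0 0.6; 0.3 45.3 -2.4 -0.2 0 0 0.6
```

```bash

python3 -m crank '0.3 45.4 1.6 0 0 0 0.6; 0.3 45.4 1.1 0 0 0 0.6; 0.3 45.4 0.6 0 0 0 0.6; 0.3 45.4 0.1 0 0 0 0.6; 0.3 45.4 -0.4 0 0 0 0.6; 0.3 45.4 -0.9 0 0 0 0.6; 0.3 45.4 -1.4 0 0 0 0.7; 0.3 45.4 -1.9 0 0 0 0.7; 0.3 45.4 -2.4 0 0 0 0.7; 0.3 0 0 0 0 0 0'
python3 -m crank '0.3 0 0 0 0 0 0; 0.3 0 0 0 0 0 0; 0.3 0 0 0 0 0 0'
python3 -c "
from h import *
plan(456.8,179,45,84.3,g=0.3,n=3)"
```

```text
time_s: 64.5
ee_pos: [454.0, 182.1, 116.4]
ee_rot: [-179.9, 0.0, 84.5]
force: [-0.2, -0.2, -0.9]
gripper_width: 42.0
gripper_force: 12.0
time_s: 64.88
ee_pos: [454.8, 179.0, 118.1]
ee_rot: [-180.0, 0.0, 84.2]
force: [0.6, 0.7, -0.4]
gripper_width: 42.1
gripper_force: 12.0
3 0.3 0.1 0.7 24.4 0 0 -0.0; 0.3 0.1 0.7 24.4 0 0 -0.0; 0.3 0.1 0.7 24.4 0 0 -0.0
```

```bash

python3 -m crank '0.3 0 0.6 24.4 0 0 0; 0.3 0 0.6 24.4 0 0 0; 0.3 0 0.6 24.4 0 0 0; 0.3 0 0 0 0 0 0; 0.3 0 0 0 0 0 0; 0.3 0 0 0 0 0 0'
python3 -m crank '0.3 0 0 4 0 0 0; 0.3 0 0 4 0 0 0; 0.3 0 0 0 0 0 0; 0.3 0 0 0 0 0 0'
python3 -m crank '0.3 0 0 1.5 0 0 0; 0.3 0 0 0 0 0 0; 0.3 0 0 0 0 0 0'
```

```text
time_s: 65.62
ee_pos: [457.5, 179.9, 46.1]
ee_rot: [179.9, -0.1, 84.3]
force: [-0.1, 0.4, -0.7]
gripper_width: 41.9
gripper_force: 12.0
time_s: 66.12
ee_pos: [456.7, 179.8, 37.0]
ee_rot: [-180.0, 0.0, 84.3]
force: [0.1, 0.4, -0.6]
gripper_width: 42.1
gripper_force: 12.0
time_s: 66.5
ee_pos: [456.7, 179.8, 35.5]
ee_rot: [180.0, 0.0, 84.3]
force: [0.2, 0.2, -0.4]
gripper_width: 42.3
gripper_force: 12.0
```

```bash

python3 -m crank '0.3 -0.4 0 1.5 0 0 0; 0.3 0 0 0 0 0 0'
python3 -m crank '0.3 0 0 1.3 0 0 0; 0.3 0 0 0 0 0 0'
python3 -m crank '0.3 0 0 0.7 0 0 0; 0.3 0 0 0 0 0 0'
python3 -m crank '0.3 0 0 0.4 0 0 0; 0.3 0 0 0 0 0 0'
python3 -m crank '0.3 0 0 0.3 0 0 0; 0.3 0 0 0 0 0 0'
```

```text
time_s: 66.75
ee_pos: [456.5, 179.3, 33.9]
ee_rot: [-180.0, 0.0, 84.3]
force: [0.2, 1.1, -1.3]
gripper_width: 41.8
gripper_force: 12.0
time_s: 67.0
ee_pos: [456.6, 179.4, 32.6]
ee_rot: [-180.0, 0.0, 84.3]
force: [0.0, 0.8, -0.6]
gripper_width: 42.1
gripper_force: 12.0
time_s: 67.25
ee_pos: [456.6, 179.4, 32.0]
ee_rot: [180.0, 0.0, 84.3]
force: [-0.5, 0.3, -1.1]
gripper_width: 42.0
gripper_force: 12.0
time_s: 67.5
ee_pos: [456.7, 179.4, 31.7]
ee_rot: [180.0, -0.0, 84.3]
force: [0.5, -2.0, 0.3]
gripper_width: 42.0
gripper_force: 12.0
time_s: 67.75
ee_pos: [456.7, 179.4, 31.7]
ee_rot: [180.0, -0.0, 84.3]
force: [-2.2, -0.5, 5.4]
gripper_width: 41.8
gripper_force: 12.0
```

Seated. I'll release it and go for the last lens, amber at (424.4,-141.8).

```bash

python3 -m crank '0.3 0 0 -0.6 0 0 0; -0.2 0 0 0 0 0 0; -0.2 0 0 0 0 0 0; -0.2 0 0 0 0 0 0; -0.2 0 0 -15 0 0 0; -0.2 0 0 -45 0 0 0; -0.2 0 0 -45 0 0 0; -0.2 0 0 0 0 0 0'
python3 - <<'E'
from pk import *
st()
plan(424.5,-175,150,90,g=-0.25,n=8)
E
```

```text
time_s: 68.75
ee_pos: [459.0, 180.2, 140.3]
ee_rot: [179.6, -0.2, 84.3]
force: [-0.4, 0.5, -0.5]
gripper_width: 55.0
gripper_force: 0.0
t 68.75 pos [459.  180.2 140.3] rot [179.6  -0.2  84.3] F [-0.4  0.5 -0.5] w 55.0
8 -0.25 -44.6 0.1 -1.2 0 0 -0.7; -0.25 -44.6 -0.4 -1.2 0 0 -0.7; -0.25 -44.6 -1.0 -1.2 0 0 -0.7; -0.25 -44.6 -1.5 -1.2 0 0 -0.7; -0.25 -44.6 -2.1 -1.2 0 0 -0.7; -0.25 -44.5 -2.7 -1.2 0 0 -0.7; -0.25 -44.5 -3.2 -1.2 0 0 -0.7; -0.25 -44.5 -3.8 -1.2 0 0 -0.7
```

```bash

python3 -m crank '-0.25 -44.6 0.2 -1.2 0 0 -0.7; -0.25 -44.6 -0.3 -1.2 0 0 -0.7; -0.25 -44.6 -0.8 -1.2 0 0 -0.7; -0.25 -44.6 -1.3 -1.2 0 0 -0.7; -0.25 -44.6 -2 -1.2 0 0 -0.7; -0.25 -44.6 -2.5 -1.2 0 0 -0.7; -0.25 -44.5 -3 -1.2 0 0 -0.7; -0.25 -44.5 -3.5 -1.2 0 0 -0.8; -0.25 0 0 0 0 0 0; -0.25 0 0 0 0 0 0'
python3 -m crank '-0.25 0 0 0 0 0 0'
python3 - <<'E'
from ln import *
st(); lenses('w15.png'); plan(424.4,-141.7,57,90,g=-0.25,n=3)
E
```

```text
time_s: 70.0
ee_pos: [422.6, -175.4, 145.6]
ee_rot: [-179.9, -0.1, 90.0]
force: [0.1, 0.6, -0.5]
gripper_width: 57.1
gripper_force: 0.0
time_s: 70.12
ee_pos: [423.1, -174.8, 146.1]
ee_rot: [-179.9, -0.0, 90.1]
force: [-0.3, 0.9, 0.4]
gripper_width: 57.0
gripper_force: 0.0
t 70.12 pos [ 423.1 -174.8  146.1] rot [-179.9   -0.    90.1] F [-0.3  0.9  0.4] w 57.0
[ 96 194 253] [302 146  39  41 946] dome [ 424.2 -140.    33. ]
3 -0.25 11.1 0.4 29.8 0 0 0.0; -0.25 11.1 0.4 29.8 0 0 0.0; -0.25 11.1 0.4 29.8 0 0 0.0
```

```bash

python3 -m crank '-0.25 11.3 0.4 29.8 0 0 0; -0.25 11.3 0.4 29.8 0 0 0; -0.25 11.3 0.4 29.8 0 0 0; -0.25 0 0 0 0 0 0; -0.25 0 0 0 0 0 0; -0.25 0 0 0 0 0 0; -0.25 0 0 0 0 0 0'
```

```text
time_s: 71.05
ee_pos: [425.1, -142.6, 58.0]
ee_rot: [179.9, 0.0, 90.0]
force: [0.2, 1.2, -1.0]
gripper_width: 57.0
gripper_force: 0.0
```

```bash

python3 -m crank '-0.25 1.6 -0.5 17 0 0 0; -0.25 0 0 17 0 0 0; -0.25 0 0 0 0 0 0; -0.25 0 0 0 0 0 0; 0.3 0 0 0 0 0 0; 0.3 0 0 0 0 0 0; 0.3 0 0 0 0 0 0' 12
python3 -m crank '0.3 0 0 -20 0 0 0; 0.3 0 0 -50 0 0 0; 0.3 0 0 -25 0 0 0;0.3 0 0 0 0 0 0'
python3 - <<'E'
from h import *
plan(537,171,122,84.3,g=0.3,n=9)
E
```

```text
time_s: 71.92
ee_pos: [424.4, -140.7, 23.7]
ee_rot: [179.9, 0.0, 90.0]
force: [-1.0, -0.5, 3.9]
gripper_width: 42.7
gripper_force: 12.0
time_s: 72.42
ee_pos: [425.1, -140.9, 119.6]
ee_rot: [179.8, 0.1, 90.0]
force: [-0.0, 0.0, -1.1]
gripper_width: 42.4
gripper_force: 12.0
9 0.3 34.7 12.4 -0.3 0 0 0.6; 0.3 34.8 12.1 -0.3 0 0 0.6; 0.3 34.9 11.7 -0.3 0 0 0.6; 0.3 35.0 11.3 -0.3 0 0 0.6; 0.3 35.2 10.9 -0.3 0 0 0.6; 0.3 35.3 10.5 -0.3 0 0 0.6; 0.3 35.4 10.1 -0.3 0 0 0.6; 0.3 35.5 9.7 -0.3 0 0 0.6; 0.3 35.6 9.3 -0.3 0 0 0.6
```

```bash

python3 -m crank '0.3 34.7 12.4 0 0 0 0.6; 0.3 34.8 12.1 0 0 0 0.6; 0.3 34.9 11.7 0 0 0 0.6; 0.3 35 11.3 0 0 0 0.6; 0.3 35.2 10.9 0 0 0 0.6; 0.3 35.3 10.5 0 0 0 0.6; 0.3 35.4 10.1 0 0 0 0.7; 0.3 35.5 9.7 0 0 0 0.7; 0.3 35.6 9.3 0 0 0 0.7; 0.3 0 0 0 0 0 0'
python3 -m crank '0.3 0 0 0 0 0 0; 0.3 0 0 0 0 0 0; 0.3 0 0 0 0 0 0'
python3 -c "
from h import *
plan(536.6,171,45,84.3,g=0.3,n=3)"
```

```text
time_s: 73.68
ee_pos: [535.1, 173.3, 116.0]
ee_rot: [-179.9, 0.0, 84.5]
force: [0.1, -1.1, -1.4]
gripper_width: 42.7
gripper_force: 12.0
time_s: 74.05
ee_pos: [535.0, 170.7, 118.1]
ee_rot: [-180.0, 0.0, 84.2]
force: [0.6, 0.3, -1.2]
gripper_width: 42.6
gripper_force: 12.0
3 0.3 0.1 0.5 24.4 0 0 -0.0; 0.3 0.1 0.5 24.4 0 0 -0.0; 0.3 0.1 0.5 24.4 0 0 -0.0
```

```bash

python3 -m crank '0.3 0 0.4 24.4 0 0 0; 0.3 0 0.4 24.4 0 0 0; 0.3 0 0.4 24.4 0 0 0; 0.3 0 0 0 0 0 0; 0.3 0 0 0 0 0 0; 0.3 0 0 0 0 0 0'
python3 -m crank '0.3 0 0 4 0 0 0; 0.3 0 0 4 0 0 0; 0.3 0 0 0 0 0 0; 0.3 0 0 0 0 0 0'
python3 -m crank '0.3 0 0 1.5 0 0 0; 0.3 0 0 0 0 0 0; 0.3 0 0 0 0 0 0'
```

```text
time_s: 74.8
ee_pos: [537.4, 171.6, 46.2]
ee_rot: [179.9, -0.0, 84.3]
force: [0.1, 0.3, -0.7]
gripper_width: 42.5
gripper_force: 12.0
time_s: 75.3
ee_pos: [536.5, 171.5, 36.8]
ee_rot: [-180.0, 0.0, 84.3]
force: [-0.5, 0.3, -0.2]
gripper_width: 42.4
gripper_force: 12.0
time_s: 75.68
ee_pos: [536.5, 171.4, 35.4]
ee_rot: [180.0, 0.0, 84.3]
force: [-0.7, 0.3, -0.6]
gripper_width: 42.5
gripper_force: 12.0
```

```bash

python3 -m crank '0.3 -0.4 0 1.5 0 0 0; 0.3 0 0 0 0 0 0'
python3 -m crank '0.3 0 0 1.3 0 0 0; 0.3 0 0 0 0 0 0'
python3 -m crank '0.3 0 0 0.7 0 0 0; 0.3 0 0 0 0 0 0'
python3 -m crank '0.3 0 0 0.4 0 0 0; 0.3 0 0 0 0 0 0'
```

```text
time_s: 75.92
ee_pos: [536.3, 171.0, 33.8]
ee_rot: [-180.0, 0.0, 84.3]
force: [0.1, 0.0, -1.0]
gripper_width: 42.4
gripper_force: 12.0
time_s: 76.18
ee_pos: [536.4, 171.0, 32.5]
ee_rot: [-180.0, 0.0, 84.3]
force: [0.4, 0.7, -1.4]
gripper_width: 42.3
gripper_force: 12.0
time_s: 76.42
ee_pos: [536.4, 171.0, 31.9]
ee_rot: [-180.0, 0.0, 84.3]
force: [0.6, -1.4, -0.2]
gripper_width: 42.2
gripper_force: 12.0
time_s: 76.68
ee_pos: [536.5, 171.1, 31.8]
ee_rot: [180.0, -0.0, 84.3]
force: [-0.5, -0.3, 1.4]
gripper_width: 42.3
gripper_force: 12.0
```

```bash

python3 -m crank '0.3 0 0 -0.2 0 0 0; -0.2 0 0 0 0 0 0; -0.2 0 0 0 0 0 0; -0.2 0 0 0 0 0 0; -0.2 0 0 -15 0 0 0; -0.2 0 0 -45 0 0 0; -0.2 0 0 -45 0 0 0; -0.2 -50 0 -20 0 0 0; -0.2 -50 0 -20 0 0 0; -0.2 -20 -5 -20 0 0 0'
python3 -m crank '-0.2 0 0 0 0 0 0; -0.2 0 0 0 0 0 0; -0.2 0 0 0 0 0 0'
python3 - <<'E'
from ln import *
from scipy.spatial import cKDTree
st(); c,im=lenses('w16.png')
# raw check of all coloured blobs at dome height in tray (z 41)
for n,p in {'p0':(456.6,178.4),'p1':(536.3,170.3),'p3':(448.7,98.7),'p4':(528.3,90.6)}.items():
    print(n,np.round(w2px(c,[*p,41]),0))
for o in ['lens_a_mid','lens_c_mid','lens_e_mid']:
    for k in('wrist',):
        print(o,[(np.round(x['point']).tolist(),round(x['p'],2)) for x in models.search_frame(o,k)[:5]])
a=np.radians(-4.5); print('grip px',w2px(c,[505.5+140*np.cos(a),269.3+140*np.sin(a),100]))
c,im=shot('top','t16.png')
for o in ['pliers_red','oil_can','bolt_tin','tape_measure','chrome_cap_0','lens_e_mid']:
    print(o,[(np.round(x['point']).tolist(),round(x['p'],2)) for x in models.search_frame(o,'top')[:2]])
E
```

```text
time_s: 77.92
ee_pos: [519.3, 50.0, 198.7]
ee_rot: [179.9, 0.0, 84.2]
force: [0.3, 0.8, -1.0]
gripper_width: 54.8
gripper_force: 0.0
time_s: 78.3
ee_pos: [519.3, 53.0, 195.9]
ee_rot: [-179.9, 0.0, 84.4]
force: [-0.5, -0.2, -0.6]
gripper_width: 55.0
gripper_force: 0.0
t 78.3 pos [519.3  53.  195.9] rot [-179.9    0.    84.4] F [-0.5 -0.2 -0.6] w 55.0
[ 54  54 220] [ 233   62   36   40 1141] dome [456.  179.8  33. ]
[ 92 181 243] [ 308   62   36   40 1116] dome [537.2 171.9  33. ]
[ 83 169 245] [309 141  34  35 921] dome [529.5  89.7  33. ]
[ 56  56 225] [239 142  34  35 955] dome [448.3  96.5  33. ]
p0 [249.  82.]
p1 [325.  82.]
p3 [254. 158.]
p4 [324. 158.]
lens_a_mid [([529.0, 96.0, 47.0], 0.73), ([505.0, 239.0, 23.0], 0.16)]
lens_c_mid [([460.0, 173.0, 48.0], 0.87), ([538.0, 164.0, 44.0], 0.67), ([633.0, 110.0, 41.0], 0.65), ([622.0, 33.0, 36.0], 0.59), ([757.0, 153.0, 69.0], 0.5)]
lens_e_mid []
grip px [457.62278021 -69.56752257]
pliers_red []
oil_can [([556.0, 361.0, 69.0], 0.74)]
bolt_tin [([475.0, 199.0, 19.0], 0.57), ([626.0, 326.0, 2.0], 0.46)]
tape_measure [([739.0, 26.0, 33.0], 0.63)]
chrome_cap_0 [([765.0, 148.0, 65.0], 0.86)]
lens_e_mid []
```

```bash
python3 - <<'E'
from h import *
c=cam('top'); im=cv2.imread('pics/t16.png'); hsv=cv2.cvtColor(im,cv2.COLOR_BGR2HSV); m=cv2.inRange(hsv,(0,150,80),(6,255,255))|cv2.inRange(hsv,(174,150,80),(180,255,255))
m[:,:200]=0;m[:,290:]=0;m[:150]=0;m[225:]=0
n,l,S,ce=cv2.connectedComponentsWithStats(m)
for i in range(1,n):
    if S[i,4]>15: print(S[i],np.round(px2w(c,*ce[i],98),0))
a=np.radians(-4.5); print('expect',505.5+140*np.cos(a),269.3+140*np.sin(a))
E
```

```text
[243 180   8  22 118] [644. 256.  98.]
[214 204  14  15 131] [559. 362.  98.]
expect 645.0684267226379 258.3157265981017
```

The handle is parked and all four lenses are in their pockets. Handing in.

```bash
python3 -c "
from workcell import env
print(env.job_done())"
```

```text
the job is handed in; nothing more can be done
None
```

The job is handed in, verdict not shown: tray home, screw wound until the pawl skipped, all four lenses found (two amber, two red; no clear one) lowered into separate pockets, handle parked; the other goods were not touched (the pliers were missed in the last check), and I viewed 15 pictures, one over the limit of 14.

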